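# Lever the weight plate of a mould cooling press up onto its catches and take the mould out

### The job

A rubber mould is shut under the heavy plate of the little cooling press. Push the tip of the pry bar under the plate's front edge with the bar lying over the fulcrum block, and press the bar's handle down until the spring pawl at the back has clicked under the plate and holds it up, without forcing the bar once the plate meets its stop; never lift the plate with the gripper. Then draw the mould straight out from under the plate and lay it flat on the free part of the wooden board, leaving the other things where they are.

Things in the scene. Friction and masses are not known exactly. Their poses are not given: they have to be found in the camera images.
- press: mould cooling press, fixed. Origin: on the underside of its grey base (x -60 to 108, y -105 to 105, z 0 to 16 mm; a tongue y 31 to 59 mm runs forward under the mould to x = -88); +x points to its back. It carries a steel weight plate (see pry_edge), two guide pillars 16 mm thick at x = 20, y = -65 and 65, tops at z = 92, and a post at the back with a blue latch head up to 110 mm high
- pry_edge (a point): point on the lower front edge of the weight plate (rising with it), under which the bar's tip belongs: x = -55, y = -50, z = 38 mm in the press when shut, 22 mm over the base. The plate (110 x 170 x 16 mm, centred, 2.1 to 3.8 kg) slides up; 8 to 15 mm up (the latch head is set anew each time) a pawl clicks under it, 1 to 2 mm before a stop lug. Let go then, it rests on the pawl; sooner, it falls
- fulcrum: loose dark steel fulcrum block, 0.6 kg, 32 (x) x 56 (y) mm, 39 mm high, standing on the bench in front of the plate's edge near pry_edge. Origin: centre of its underside. Its top is a bright crown rounded about its y axis (radius 9 mm)
- fulcrum_crown (a point): middle of the highest line of the fulcrum block's crown
- pry_bar: steel pry bar with a blue handle, 0.4 kg, lying on the bench: 250 mm long (x), 20 mm wide, 12 mm thick; the handle (x from -125 to -30 mm) is 23 mm wide and 13.5 mm thick. Origin: middle of its length, on the underside, near its centre of mass; +x points to the tip, z up out of the upper face. The last 40 mm before the tip are bevelled from below to 5 mm, the upper face is straight
- bar_tip (a point): end of the bar's tip, on its upper face
- bar_handle (a point): point on the upper face of the handle, 20 mm from the handle's end: the place to press. With the bar over the block it takes 4 to 13 N there to raise the plate and the handle goes down 25 to 70 mm; once the plate is against its stop lug the resistance rises steeply, within a millimetre or two, and more than about 20 N there forces the bar
- mould: brown rubber mould block 50 (x) x 77 (y) x 22 mm (z), 0.11 kg, lying on the press's base and tongue, its underside at z = 16 mm, its long side in and out, with about 50 mm of its length sticking out in front of the plate. Origin: centre of its underside. To be gripped across its 50 mm side
- board: plywood cooling board 200 (x) x 230 (y) x 10 mm, fixed on the grey left table, whose top is 6 mm higher than the rest, so the board's surface is at z = 16 mm. Origin: centre of its underside. Two other moulds lie stacked on its +y part; its part with y from -115 to +40 mm is free
- stack_low: the lower of the two moulds stacked on the board, same shape as the mould, origin at the centre of its underside
- stack_top: the upper mould of the stack, same shape, origin at the centre of its underside
- alcohol_bottle: glass bottle 66 mm wide and 108 mm high standing right of the press, origin at the centre of its underside
- tape_roll: roll of white tape, 58 mm across and 24 mm high, lying left of the press, origin at the centre of its underside
- side_cutters: small cutters with blue handles, 105 x 60 x 12 mm, lying on the bench near its edge, origin at the centre of the underside
Things that resemble listed ones, but are neither listed nor needed, are in the scene too. What is shaped like the mould but turquoise is not meant.

How it is judged:
On the way, in this order (a step that is already met when the one before it is completed fails the run):
1. the bar's tip is at least 8 mm in under the plate and the bar bears on the fulcrum block (x of bar_tip in the frame of press above -0.047 m and z of bar_tip in the frame of press below 0.05 m and contact force between pry_bar and fulcrum above 0.5 N), for 0.2 s.
2. the plate is raised at least 7 mm by the bar bearing on the fulcrum block (z of pry_edge in the frame of press above 0.045 m and contact force between pry_bar and press above 5 N and contact force between pry_bar and fulcrum above 5 N), for 0.05 s.
3. the mould is out from under the plate, the plate standing up on its pawl (x of mould in the frame of press below -0.09 m and z of pry_edge in the frame of press above 0.043 m), for 0.1 s.
At the end, for the whole second after the job is handed in: the plate stands up on its pawl by itself (its underside at least 43 mm over the press's own underside, which it never is when it has fallen shut); the mould lies at rest and flat (within 0.1 rad) on the board (its underside 13 to 20 mm high), its middle at least 10 mm inside the board's edges (z of pry_edge in the frame of press above 0.043 m and height (world z) of mould between 0.013 and 0.02 m and angle between mould's own z axis and vertical below 0.1 rad and x of mould in the frame of board between -0.09 and 0.09 m and y of mould in the frame of board between -0.105 and 0.105 m and linear speed of mould below 0.02 m/s); the robot touches nothing.
It fails at once if the bar is forced: more than 95 N between pry bar and press (contact force between pry_bar and press above 95 N).
It fails at once if the robot pushes or lifts the press or its plate itself with more than 15 N (contact force between any of the fingers, the arm and press above 15 N).
It fails at once if the mould is pulled more than 12 mm while the plate is still down (distance of mould from where it was at the start of the episode above 0.012 m and z of pry_edge in the frame of press below 0.041 m).
It fails at once if a bystander is moved more than 20 mm (distance of any of stack_low, stack_top, alcohol_bottle, tape_roll, side_cutters from where it was at the start of the episode above 0.02 m).
It also fails if it takes over 61 s, if anything falls off the work surface, if the arm or the gripper's body presses on something with over 40 N, if the wrist force passes 120 N, or if a joint passes its speed limit or range.

### The arm

A 6-joint arm with a two-finger parallel gripper is mounted at the origin on a cart in front of the work surface, level with it; the furniture and walls round the work are solid. World frame = base frame: x ahead of the robot, y to its left, z up, the work surface at z = 0. Lengths are in m, angles in rad, forces in N, time in s.
With the tool pointing down it reaches from about 0.275 to 0.825 m from the base axis. Payload 4.9 kg.
Tool frame: the origin (TCP) lies midway between the tips of the shut fingers; the grasp point (between the pads) lies 19 mm behind it (bot.grip_depth is the distance from the TCP to the grasp point, in m); x points along the fingers, y is the direction in which the jaws open and shut, and the axes are right-handed (so a half turn about x gives the same grasp; the last joint's range is limited). The gripper opens to 85 mm and grips with 20 to 120 N. Pads are 22 mm wide; open, the fingers measure 114 mm over their backs; the gripper's body (76 mm by 85 mm) begins 54 mm behind the grasp point. The pads swing forward as they close: fully open they stand 13 mm farther back than shut.
Start: joints at [-1.331, 0.326, -0.193, 1.052, 0, 1.437], TCP at [0.201, -0.512, 0.231] pointing down, gripper open.
Joint ranges: [-2.65, 2.65], [-0.97, 1.79], [-1.3, 1.35], [-1.93, 2.1], [-1.47, 1.37], [-3.14, 3.14]. Speed limits (rad/s): [2.57, 2.57, 3.14, 3.14, 3.14, 3.14].

### API

Orientations are given as a unit quaternion [x, y, z, w].
In Python, from bench import bot, cams gives the robot as it stands.
- The arm moves only by the shell command python3 -m pendant 'ROWS' [FORCE]. ROWS is JSON, a list of rows, each a list of 7 numbers: the opening, from -1 (shut) to 1 (fully open), then the shift along the tool's x, y, z in cm, then the turn, a rotation vector about the tool's x, y, z in rad. A call has 1 to 5 rows; each row is the pose to reach, as a shift and turn from the pose commanded when the call began, along the tool's axes at that moment; what a row does not reach only later rows make up. A row lasts 1/12 s, in which the tool goes at most 41.7 mm and 7.16 degrees, less where a joint would pass 70% of its speed; a pose out of reach is approached as far as the arm can. A call with a gripper value outside its range is refused whole. The fingers move at their own pace and stop on an object; FORCE is the grip in N (left out, the last holds). Time passes only in rows, so rows that repeat a pose let the fingers close. It gives the time, the measured TCP pose, the force and the opening at its end, in the units of the state.
- bot.get_obs(): the state, without advancing time (a new reading comes with each control period).
- cams.camera(name): name is "scene" or "top" or "wrist"; returns the picture (400x640x3 uint8, blue, green, red); there is no depth.
- cams.calibration(name): a dict with "mtx" (3x3 intrinsics, pixels), "position" and "attitude" of the camera in the world. Camera axes: x right, y down, z forward; pixel columns grow to the right and rows downward; lengths in m; the calibration is good to about 2 mm. A picture is of the moment at which its call begins: read the wrist's pose just before it. calibration takes no time and is no camera call; for the wrist camera it gives the pose at the moment of the call.
- bot.hand_in(): hands the job in, once; it reports no verdict.
The state is a dict: "time_s": time; "joint_positions": joint angles; "qvel": joint speeds; "joint_torque": joint torques, N m; "ee_pos": TCP position; "eef_rot": TCP orientation; "force": force on the tool from outside, world axes, zero at the start; "moment": the same for the moment, N m; "finger_gap": finger opening in m.
Only numpy, scipy, OpenCV 4.12 (cv2) and the standard library are available. Lean on these libraries where they do the work, as an engineer would, in place of code of your own. Each camera call takes 0.05 s, during which the arm holds its last target.

## Working session

There is one attempt and no reset: what is moved stays moved. The work goes in short steps, Python scripts to look and compute and a shell command to move; the robot and the scene stay as the last step left them, time stands still between calls to the robot, and variables do not carry over. Pictures are saved under pics/ and viewed, and the job is handed in when it is done.

```bash
ls; mkdir -p pics
python3 - <<'E'
from bench import bot,cams
import cv2
print(bot.get_obs())
for n in("scene","top","wrist"):
    print(n,cams.calibration(n)); cv2.imwrite(f"pics/a_{n}.png",cams.camera(n))
E
```

```text
pics
{'time_s': 0.0, 'joint_positions': array([-1.33121352e+00,  3.26892514e-01, -1.93562108e-01,  1.05199870e+00,
        7.76132307e-06,  1.43657069e+00]), 'qvel': array([0.00059057, 0.00082164, 0.00091161, 0.00020489, 0.00030127,
       0.00071366]), 'joint_torque': array([-1.34220965e-03, -4.43399692e+01,  2.62440491e+01,  1.55588554e-02,
       -1.21385742e-04,  1.46407281e-06]), 'ee_pos': array([ 0.2007044 , -0.51146514,  0.23053807]), 'eef_rot': array([-0.6947636 , -0.13197824,  0.69481982, -0.1308079 ]), 'force': array([-0.03873388,  0.08934374, -0.12641096]), 'moment': array([0.01550895, 0.00630542, 0.01446164]), 'finger_gap': 0.08546361352565701}
scene {'mtx': array([[386.84205229,   0.        , 317.76050741],
       [  0.        , 386.84205229, 199.58247544],
       [  0.        ,   0.        ,   1.        ]]), 'position': array([-0.08797886, -1.09698912,  0.67898656]), 'attitude': array([ 0.8231663 , -0.22346558,  0.15076058, -0.49973156])}
top {'mtx': array([[376.78079538,   0.        , 317.2481787 ],
       [  0.        , 376.78079538, 201.33030511],
       [  0.        ,   0.        ,   1.        ]]), 'position': array([ 0.35119809, -0.07571946,  1.24004256]), 'attitude': array([-0.69586649,  0.7132113 , -0.05733388,  0.06174379])}
wrist {'mtx': array([[336.411548  ,   0.        , 320.15045075],
       [  0.        , 336.411548  , 200.07707021],
       [  0.        ,   0.        ,   1.        ]]), 'position': array([ 0.27571156, -0.48283654,  0.37159198]), 'attitude': array([ 0.81572407, -0.55629717, -0.09021612,  0.13034089])}
```

View pics/a_scene.png

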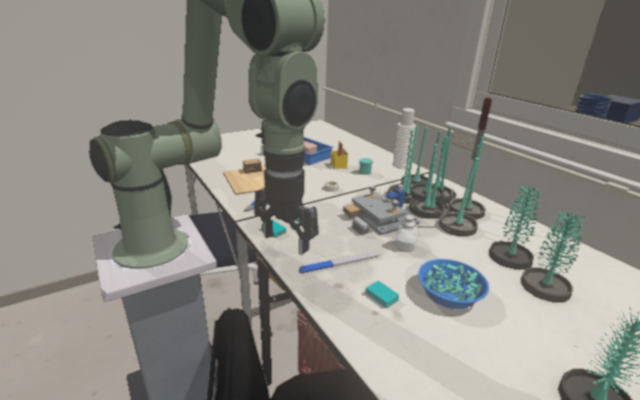

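View pics/a_top.png

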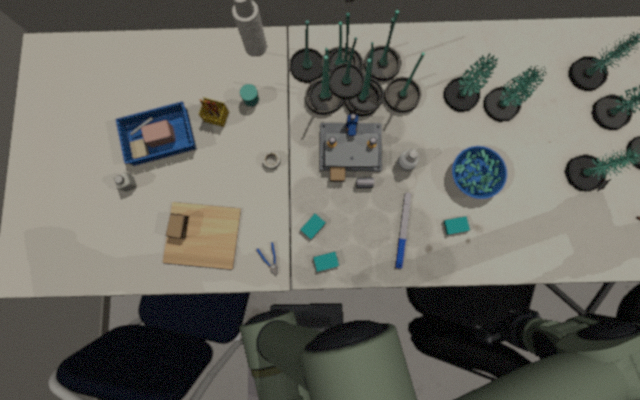

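View pics/a_wrist.png

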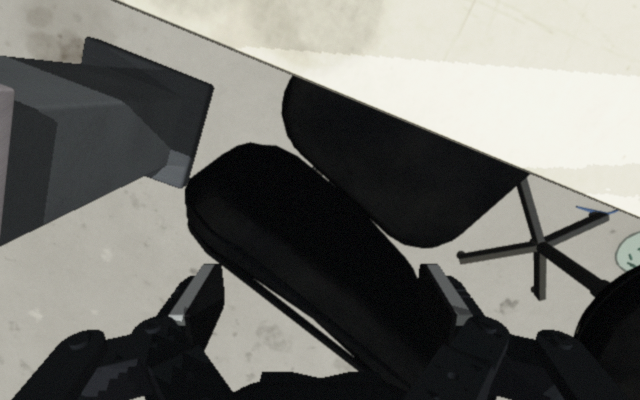

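The top view shows the press near (350,148), the mould at (337,174), the fulcrum at (365,183), the bar from (407,195) to (400,268), and the board at (202,235). I'll zoom in on these and set up ray-casting helpers.

```bash
cat > h.py <<'E'
import numpy as np,cv2
from scipy.spatial.transform import Rotation as R
from bench import bot,cams
def ray(c,u,v):
    K=c["mtx"];d=R.from_quat(c["attitude"]).apply([(u-K[0,2])/K[0,0],(v-K[1,2])/K[1,1],1]);return np.array(c["position"]),d
def onplane(c,u,v,z):
    p,d=ray(c,u,v);return p+d*(z-p[2])/d[2]
def proj(c,P):
    q=R.from_quat(c["attitude"]).inv().apply(np.atleast_2d(P)-c["position"]);K=c["mtx"]
    return np.c_[K[0,0]*q[:,0]/q[:,2]+K[0,2],K[1,1]*q[:,1]/q[:,2]+K[1,2]]
def tri(c1,p1,c2,p2):
    a,d=ray(c1,*p1);b,e=ray(c2,*p2);s=np.linalg.lstsq(np.c_[d,-e],b-a,rcond=None)[0]
    x=a+d*s[0];y=b+e*s[1];return (x+y)/2,np.linalg.norm(x-y)
E
python3 - <<'E'
import cv2
a=cv2.imread("pics/a_top.png")
cv2.imwrite("pics/b1.png",cv2.resize(a[105:275,290:430],None,fx=3.5,fy=3.5,interpolation=2)[:600])
cv2.imwrite("pics/b2.png",cv2.resize(a[195:280,155:290],None,fx=5,fy=5,interpolation=2))
from h import *
c=cams.calibration("top")
for n,u,v,z in [("bar tip",407,195,.012),("barend",400,268,.0135),("board tl",169,203,.016),("tr",240,207,.016),("bl",164,263,.016),("br",236,268,.016),("mould",337,174,.038),("ful",365,183,.039)]: print(n,onplane(c,u,v,z))
E
```

```text
bar tip [ 0.57403519 -0.36797141  0.012     ]
barend [ 0.33700764 -0.33011052  0.0135    ]
board tl [0.56644292 0.41922362 0.016     ]
tr [0.54714303 0.18416846 0.016     ]
bl [0.37094015 0.42708619 0.016     ]
br [0.34955569 0.19492539 0.016     ]
mould [ 0.64502155 -0.13750564  0.038     ]
ful [ 0.61232089 -0.22759901  0.039     ]
```

View pics/b1.png

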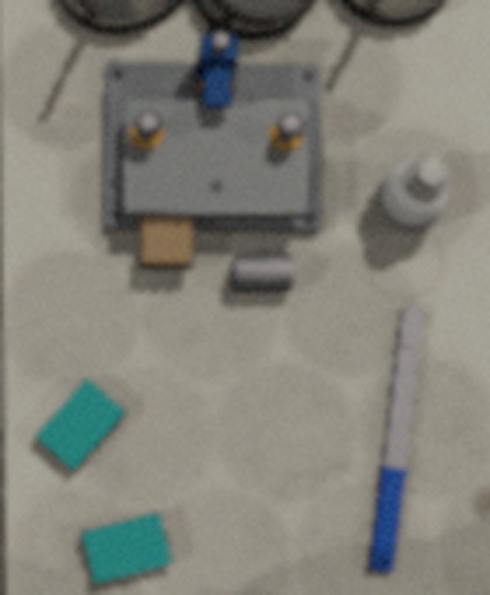

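View pics/b2.png

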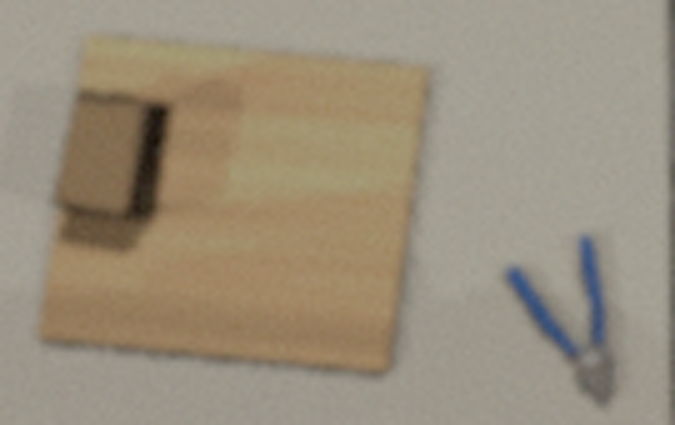

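```bash
cat >> h.py <<'E'
def down(yaw,pitch=0,sgn=1):
    """tool x down; bar heading yaw (tool z or -z along heading, jaws across). pitch>0: heading tips downward"""
    h=np.array([np.cos(yaw),np.sin(yaw),0]);dn=np.array([0,0,-1.])
    f=h*np.cos(pitch)+dn*np.sin(pitch); x=dn*np.cos(pitch)-h*np.sin(pitch)
    z=sgn*f;y=np.cross(z,x);return R.from_matrix(np.c_[x,y,z])
def delta(P,Rt,o=None):
    o=o or bot.get_obs();R0=R.from_quat(o["eef_rot"])
    s=R0.inv().apply(np.array(P)-o["ee_pos"])*100;w=(R0.inv()*Rt).as_rotvec()
    n=max(np.linalg.norm(s)/4.17,np.degrees(np.linalg.norm(w))/7.16)
    print("shift cm",s.round(2),"rot",w.round(3),"rows>=%.1f"%n)
E
python3 - <<'E'
from h import *
o=bot.get_obs();M=R.from_quat(o["eef_rot"]).as_matrix();print(M.round(2))
for s in(1,-1): delta([.47,-.25,.30],down(-0.06,0,s))
cc=cams.calibration("wrist");R0=R.from_quat(o["eef_rot"])
print(R0.inv().apply(cc["position"]-o["ee_pos"]),(R0.inv()*R.from_quat(cc["attitude"])).as_matrix().round(2))
E
```

```text
[[-0.    0.37 -0.93]
 [ 0.   -0.93 -0.37]
 [-1.   -0.   -0.  ]]
shift cm [ -6.91 -14.53 -34.62] rot [-2.708e+00 -2.000e-03  0.000e+00] rows>=21.7
shift cm [ -6.91 -14.53 -34.62] rot [0.434 0.    0.001] rows>=9.2
[-0.14100833  0.00047964 -0.08029813] [[ 0.   -0.31  0.95]
 [ 1.   -0.   -0.  ]
 [ 0.    0.95  0.31]]
```

```bash
python3 -m pendant '[[1,-9,-14.5,-41,0.43,0,0],[1,-9,-14.5,-41,0.43,0,0],[1,-9,-14.5,-41,0.43,0,0],[1,-9,-14.5,-41,0.43,0,0],[1,-9,-14.5,-41,0.43,0,0]]'; python3 -c "
from h import *
delta([.56,-.25,.32],down(-0.06,0,-1))"
```

```text
time_s: 0.57
ee_pos: [0.3497, -0.3827, 0.2719]
eef_rot: [-0.707, 0.021, 0.707, 0.021]
force: [0.3, 0.6, -0.4]
finger_gap: 0.0851
shift cm [ -4.81 -14.51 -20.19] rot [0. 0. 0.] rows>=6.1
```

```bash
python3 -m pendant '[[1,-4.8,-14.5,-20.2,0,0,0],[1,-4.8,-14.5,-20.2,0,0,0],[1,-4.8,-14.5,-20.2,0,0,0],[1,-4.8,-14.5,-20.2,0,0,0],[1,-4.8,-14.5,-20.2,0,0,0]]'; python3 -m pendant '[[1,0,-2.5,-3,0,0,0],[1,0,-2.5,-3,0,0,0],[1,0,-2.5,-3,0,0,0]]'; python3 -c "
from h import *
import pickle
print(bot.get_obs()['ee_pos'])
c=cams.calibration('wrist');cv2.imwrite('pics/w1.png',cams.camera('wrist'));pickle.dump(c,open('w1.pkl','wb'))"
```

```text
time_s: 0.98
ee_pos: [0.5229, -0.2727, 0.3115]
eef_rot: [-0.707, 0.02, 0.707, 0.02]
force: [1.5, -0.4, 0.1]
finger_gap: 0.0853
time_s: 1.23
ee_pos: [0.554, -0.2494, 0.3104]
eef_rot: [-0.706, 0.018, 0.707, 0.019]
force: [0.6, 0.0, -0.6]
finger_gap: 0.0853
[ 0.55400486 -0.24935299  0.31040677]
```

View pics/w1.png

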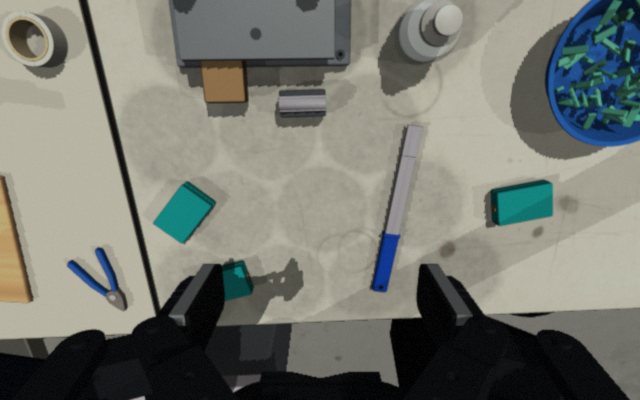

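Run:
```python
import cv2
a=cv2.imread("pics/w1.png")
cv2.imwrite("pics/w1a.png",cv2.resize(a[0:130,160:360],None,fx=4,fy=4,interpolation=2))
cv2.imwrite("pics/w1b.png",cv2.resize(a[115:300,360:440],None,fx=3.2,fy=3.2,interpolation=2))
```

```text
(no output)
```

View pics/w1a.png

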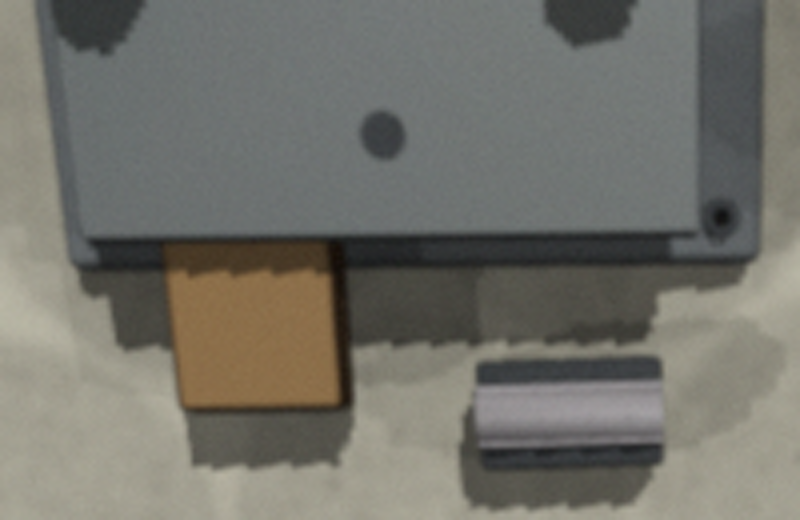

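View pics/w1b.png

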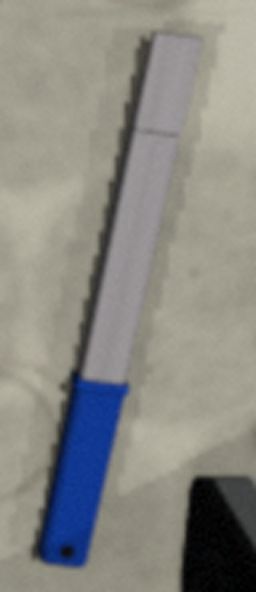

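Run:
```python
from h import *
import pickle
c=pickle.load(open('w1.pkl','rb'));t=cams.calibration("top")
P=lambda u,v,z:onplane(c,u,v,z)
pl=P(181.2,59,.054);pr=P(334.5,58,.054);print("plate",pl,pr,np.linalg.norm(pl-pr),"(170)")
d=(pl-pr);print("press yaw",np.degrees(np.arctan2(d[1],d[0]))-90)
bl=P(178,66,.016);br=P(349,65,.016);print("base",bl,br,np.linalg.norm(bl-br),"(210)")
yaw=np.arctan2(d[1],d[0])-np.pi/2;e=np.array([np.cos(yaw),np.sin(yaw)]);f=np.array([-e[1],e[0]])
m=(pl+pr)[:2]/2;o1=m+e*.055;o2=(bl+br)[:2]/2+e*.06;print("press origin",o1,o2)
print("pry",o1-.055*e-.05*f)
a,b=P(279,103,.039),P(325.7,102.5,.039);print("crown",(a+b)/2,np.linalg.norm(a-b),a,b)
a,b=P(415.9,126.3,.012),P(379.4,290.9,.0135);print("bar",a,b,np.linalg.norm(a-b),np.degrees(np.arctan2(*(a-b)[1::-1])), (a+b)/2)
a,b=P(205.5,101.8,.038),P(244.5,101.8,.038);print("mould front",a,b,np.linalg.norm(a-b))
# top view cross-check
print("top: crown",onplane(t,290+263/3.5,105+270/3.5,.039),"plate",onplane(t,290+122/3.5,105+213/3.5,.054),onplane(t,290+308/3.5,105+217/3.5,.054))
print("bar",onplane(t,290+413/3.5,105+306/3.5,.012),onplane(t,290+380/3.5,105+570/3.5,.0135))
```

```text
plate [ 0.67319763 -0.10374401  0.054     ] [ 0.66536709 -0.27105323  0.054     ] 0.16749237297126418 (170)
press yaw -2.6796461286323847
base [ 0.66936366 -0.08408951  0.016     ] [ 0.65961793 -0.28978732  0.016     ] 0.20592855174361988 (210)
press origin [ 0.72422222 -0.18996996] [ 0.72442519 -0.18974351]
pry [ 0.66694478 -0.23734395]
crown [ 0.61983869 -0.23194573  0.039     ] 0.05503671434904771 [ 0.62100521 -0.20445211  0.039     ] [ 0.61867216 -0.25943935  0.039     ]
bar [ 0.58224637 -0.37388228  0.012     ] [ 0.34114439 -0.32754521  0.0135    ] 0.2455189240250826 -10.878952337984252 [ 0.46169538 -0.35071374  0.01275   ]
mould front [ 0.62689934 -0.11781254  0.038     ] [ 0.62447425 -0.16379051  0.038     ] 0.046041877256670534
top: crown [ 0.61516315 -0.2281928   0.039     ] plate [ 0.66925328 -0.09820136  0.054     ] [ 0.66094004 -0.27014441  0.054     ]
bar [ 0.58260567 -0.37182936  0.012     ] [ 0.33756621 -0.32557533  0.0135    ]
```

```bash
python3 -c "
from h import *
delta([.441,-.346,.08],down(-.19,0,-1))"
```

```text
shift cm [23.06 10.17 10.61] rot [0.135 0.002 0.   ] rows>=6.6
```

```bash
python3 -m pendant '[[0.2,23,10.2,10.6,0.135,0,0],[0.2,23,10.2,10.6,0.135,0,0],[0.2,23,10.2,10.6,0.135,0,0],[0.2,23,10.2,10.6,0.135,0,0],[0.2,23,10.2,10.6,0.135,0,0]]'; python3 -c "
from h import *
delta([.441,-.346,.05],down(-.19,0,-1))"
```

```text
time_s: 1.7
ee_pos: [0.4651, -0.3255, 0.1346]
eef_rot: [-0.704, 0.069, 0.704, 0.068]
force: [0.4, -0.6, -0.9]
finger_gap: 0.0511
shift cm [8.46 2.47 1.97] rot [-0.004  0.    -0.   ] rows>=2.2
```

```bash
python3 -m pendant '[[0.2,8,2.4,2,0,0,0],[0.2,8,2.4,2,0,0,0],[0.2,8,2.4,2,0,0,0]]'; python3 -c "
from h import *
delta([.441,-.346,.001],down(-.19,0,-1))
import pickle
c=cams.calibration('wrist');cv2.imwrite('pics/w2.png',cams.camera('wrist'));pickle.dump(c,open('w2.pkl','wb'))"
```

```text
time_s: 1.95
ee_pos: [0.4361, -0.3424, 0.0494]
eef_rot: [-0.7, 0.067, 0.707, 0.072]
force: [-1.0, 1.9, -1.0]
finger_gap: 0.051
shift cm [ 4.83  0.28 -0.6 ] rot [-0.007  0.011  0.006] rows>=1.2
```

View pics/w2.png

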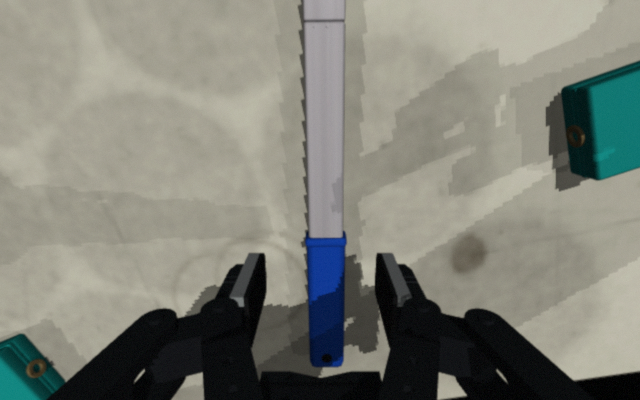

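The bar is vertical in the view and centred between the pads (column 325 against 321). The handle joint is at (326,238).

```bash
python3 -c "
from h import *
import pickle
c=pickle.load(open('w2.pkl','rb'))
j=onplane(c,326,238,.0125);k=onplane(c,324.5,18,.012);e=onplane(c,326.5,366,.0135);print(j,k,e,np.linalg.norm(j-k),np.linalg.norm(j-e))
d=(k-e);print(np.degrees(np.arctan2(d[1],d[0])))
print(proj(c,[bot.get_obs()['ee_pos']]))"; python3 -m pendant '[[0.2,2.5,0.2,-0.6,-0.007,0.011,0.006],[0.2,4.6,0.2,-0.6,-0.007,0.011,0.006],[0.2,4.6,0.2,-0.6,-0.007,0.011,0.006]]'
```

```text
[ 0.43381507 -0.34556292  0.0125    ] [ 0.54544272 -0.36653642  0.012     ] [ 0.34233864 -0.3281189   0.0135    ] 0.11358200452477503 0.09313018278777119
-10.711060170117666
[[319.11812946 267.14979581]]
time_s: 2.25
ee_pos: [0.4481, -0.3464, 0.0088]
eef_rot: [0.707, -0.067, -0.701, -0.063]
force: [-0.2, 0.5, 0.5]
finger_gap: 0.0512
```

```bash
python3 -c "
from h import *
delta([.445,-.347,.001],down(-.187,0,-1))"; python3 -m pendant '[[0.2,0.8,0,0.3,0,0,0],[0.2,0.8,0,0.3,0,0,0],[-1,0.8,0,0.3,0,0,0],[-1,0.8,0,0.3,0,0,0],[-1,0.8,0,0.3,0,0,0]]' 90;  python3 -m pendant '[[-1,0,0,0,0,0,0],[-1,0,0,0,0,0,0]]' 90
```

```text
shift cm [0.77 0.11 0.3 ] rot [ 0.002 -0.009 -0.004] rows>=0.2
time_s: 2.67
ee_pos: [0.447, -0.3475, 0.0035]
eef_rot: [0.708, -0.068, -0.7, -0.062]
force: [-4.3, 4.8, 8.3]
finger_gap: 0.017
time_s: 2.83
ee_pos: [0.447, -0.3475, 0.0036]
eef_rot: [0.708, -0.068, -0.7, -0.062]
force: [-2.4, 0.1, 6.6]
finger_gap: 0.0169
```

```bash
cat >> h.py <<'E'
YAW=-.047
PO=np.array([.7243,-.1899])   # press origin xy
def p2w(x,y,z): 
    c,s=np.cos(YAW),np.sin(YAW); return np.array([PO[0]+c*x-s*y,PO[1]+s*x+c*y,z])
def w2p(P):
    c,s=np.cos(YAW),np.sin(YAW);d=np.array(P[:2])-PO;return np.array([c*d[0]+s*d[1],-s*d[0]+c*d[1],P[2]])
BX,BZ=-.0165,.0036  # TCP in bar frame
def pose(theta,tipx,clear,y=-.048,cx=-.103,cz=.039,yaw=YAW,dy=0):
    """TCP so that bar underside passes 'clear' over crown and tip top at press x=tipx"""
    f=np.array([np.cos(theta),0,-np.sin(theta)]);u=np.array([np.sin(theta),0,np.cos(theta)])
    # crown top: arc radius 9 centre (cx,cz-.009): underside tangent offset .009+clear along u
    c=np.array([cx,y,cz-.009]);n=(.009+clear)
    base=c+u*n                # point on underside
    # tip_top = base + t*f + .012*u ; x = tipx
    t=(tipx-(base+.012*u)[0])/f[0]
    tip=base+t*f+.012*u
    tcp=tip-f*(.125-BX)-u*(.012-BZ)
    edge=(base+.012*u)[2]+(-.055-(base+.012*u)[0])/f[0]*f[2]
    print("tip",tip.round(4),"top@edge %.4f"%edge,"t from crown %.3f"%t)
    return p2w(*tcp)
E
python3 - <<'E'
from h import *
R_=down(YAW,.4,-1)
P=pose(.4,-.075,.003);print(P);delta(P,R_)
print(pose(.4,-.040,.003),pose(.4,-.04,0))
delta([.46,-.33,.13],R_)
E
```

```text
tip [-0.075  -0.048   0.0442] top@edge 0.0358 t from crown 0.020
[ 0.51367394 -0.22804634  0.09158448]
shift cm [ -8.85 -12.89  -4.48] rot [-0.137 -0.412  0.019] rows>=3.9
tip [-0.04   -0.048   0.0294] top@edge 0.0358 t from crown 0.058
tip [-0.04   -0.048   0.0262] top@edge 0.0325 t from crown 0.060
[ 0.54863529 -0.22969074  0.07678672] [ 0.54863529 -0.22969074  0.0735296 ]
shift cm [-12.65  -1.86  -1.12] rot [-0.137 -0.412  0.019] rows>=3.5
```

```bash
python3 -m pendant '[[-1,-4,0,0,0,0,0],[-1,-8,0,0,0,0,0],[-1,-12,0,0,0,0,0]]' 90; python3 -c "
from h import *
delta([.46,-.30,.17],down(YAW,.4,-1))
import pickle
c=cams.calibration('wrist');cv2.imwrite('pics/w3.png',cams.camera('wrist'));pickle.dump((c,bot.get_obs()),open('w3.pkl','wb'))"
```

```text
time_s: 3.08
ee_pos: [0.4441, -0.3445, 0.1224]
eef_rot: [0.707, -0.067, -0.701, -0.063]
force: [1.6, -0.8, -4.0]
finger_gap: 0.0171
shift cm [-4.77 -4.65 -0.79] rot [-0.136 -0.408  0.023] rows>=3.4
```

View pics/w3.png

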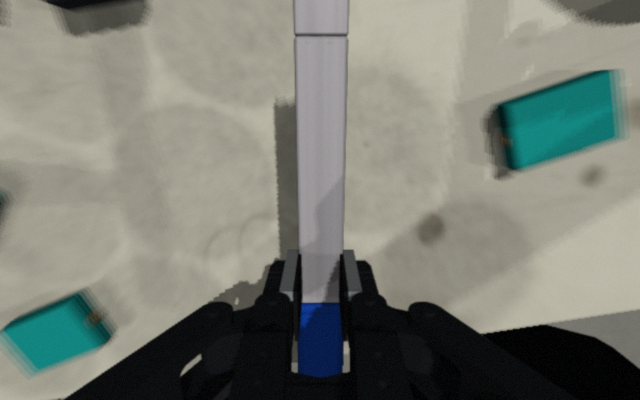

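```bash
python3 -c "
from h import *
import pickle
c,o=pickle.load(open('w3.pkl','rb'));R0=R.from_quat(o['eef_rot'])
for u,v in[(321,35),(321,303)]:
  p,d=ray(c,u,v);p=R0.inv().apply(p-o['ee_pos']);d=R0.inv().apply(d)
  for xx in(-.0084,-.014,-.02): print(u,v,xx,p+d*(xx-p[0])/d[0])
"
```

```text
321 35 -0.0084 [-0.0084     -0.00210689 -0.09323537]
321 35 -0.014 [-0.014      -0.00207669 -0.09252098]
321 35 -0.02 [-0.02       -0.00204435 -0.09175556]
321 303 -0.0084 [-0.0084     -0.00209836  0.01146065]
321 303 -0.014 [-0.014      -0.00206856  0.00741009]
321 303 -0.02 [-0.02       -0.00203663  0.0030702 ]
```

```bash
python3 -m pendant '[[-1,-4.5,-4.5,-0.5,-0.136,-0.408,0.023],[-1,-4.5,-4.5,-0.5,-0.136,-0.408,0.023],[-1,-4.5,-4.5,-0.5,-0.136,-0.408,0.023],[-1,-4.5,-4.5,-0.5,-0.136,-0.408,0.023],[-1,-4.5,-4.5,-0.5,-0.136,-0.408,0.023]]' 90; python3 -c "
from h import *
import pickle
o=bot.get_obs();print(np.abs(o['qvel']).max());c=cams.calibration('wrist');cv2.imwrite('pics/w4.png',cams.camera('wrist'));pickle.dump((c,o),open('w4.pkl','wb'))
s=cams.calibration('scene');cv2.imwrite('pics/s4.png',cv2.resize(cams.camera('scene')[140:340,200:480],None,fx=2.8,fy=2.8))"
```

```text
time_s: 3.55
ee_pos: [0.4597, -0.3007, 0.1644]
eef_rot: [-0.552, 0.012, 0.834, 0.018]
force: [0.2, -0.3, -5.2]
finger_gap: 0.0169
0.10421093961457457
```

View pics/w4.png

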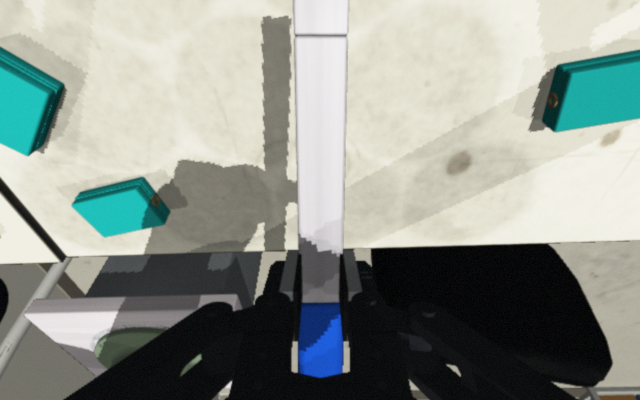

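View pics/s4.png

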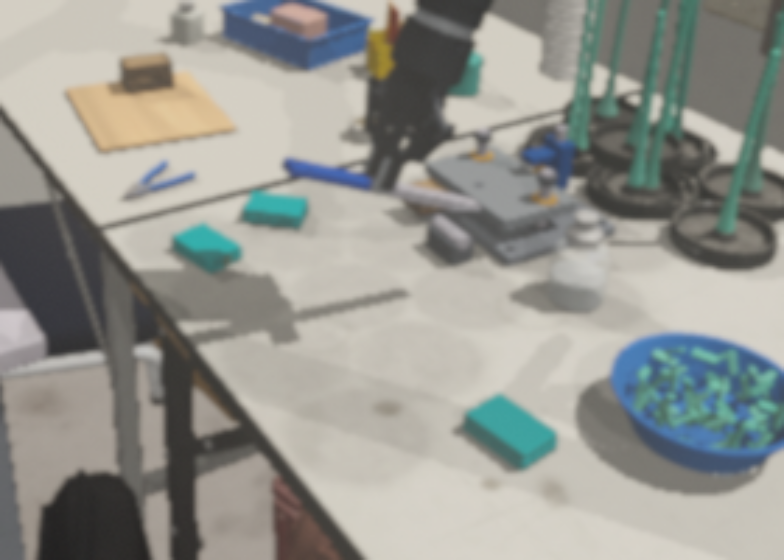

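Run:
```python
from h import *
import pickle
a=cv2.imread("pics/w4.png").astype(int)
from h import R
c,o=pickle.load(open('w4.pkl','rb'))
for r in (5,20,30,36,45,60,90,120,150,180,210):
    row=a[r-1:r+2].mean(0); g=row[:,2]-row[:,0]; # bench is yellowish: r>b ; bar neutral/purple
    x=np.arange(285,356); s=row[285:356]
    print(r,[int(v) for v in g[286:302]],[int(v) for v in g[338:354]])
```

```text
5 [20, 18, 20, 20, 20, 19, 17, 7, 2, 1, 1, 1, 1, 1, 1, 1] [0, 0, 1, 1, 0, 0, 0, 1, 1, 3, 8, 17, 19, 18, 19, 17]
20 [12, 13, 13, 13, 14, 17, 18, 13, 3, 2, 1, 1, 1, 1, 1, 0] [0, 1, 0, 1, 1, 0, 1, 1, 1, 3, 12, 19, 18, 18, 19, 19]
30 [12, 13, 13, 18, 19, 17, 17, 15, 4, 0, 0, 0, 0, 1, 1, 1] [1, 1, 0, 0, 1, 0, 0, 1, 0, 3, 14, 15, 13, 13, 13, 13]
36 [13, 13, 13, 14, 18, 19, 18, 19, 17, 5, 2, 1, 0, 2, 1, 2] [0, 0, 0, 1, 0, 1, 1, 3, 9, 16, 12, 12, 12, 12, 12, 11]
45 [13, 13, 13, 13, 14, 18, 19, 18, 7, 2, 2, 2, 2, 1, 1, 1] [0, 1, 0, 1, 0, 0, 0, 1, 3, 8, 17, 13, 13, 13, 14, 14]
60 [13, 12, 13, 16, 19, 20, 19, 18, 13, 3, 1, 1, 0, 0, 0, 0] [1, 1, 1, 1, 1, 0, 0, 1, 2, 13, 19, 18, 20, 19, 18, 18]
90 [14, 13, 13, 13, 19, 19, 17, 18, 18, 6, 2, 2, 1, 0, 1, 1] [1, 1, 1, 1, 0, 1, 1, 1, 7, 17, 20, 20, 19, 19, 19, 20]
120 [13, 13, 17, 19, 19, 18, 19, 19, 19, 15, 3, 1, 2, 1, 1, 1] [0, 1, 1, 1, 0, 2, 1, 5, 15, 19, 19, 18, 18, 18, 18, 18]
150 [12, 16, 20, 20, 21, 20, 20, 20, 19, 17, 9, 2, 0, 0, 1, 0] [1, 1, 0, 1, 1, 1, 5, 13, 20, 19, 18, 16, 16, 14, 15, 14]
180 [13, 14, 15, 15, 16, 17, 18, 18, 19, 18, 15, 5, 3, 1, 1, 1] [0, 0, 1, 1, 1, 2, 10, 20, 21, 21, 21, 21, 20, 20, 20, 19]
210 [19, 19, 19, 18, 17, 17, 17, 17, 18, 18, 18, 12, 3, 3, 2, 1] [1, 0, 0, 1, 1, 6, 16, 19, 18, 19, 20, 19, 20, 19, 20, 19]
```

```bash
sed -i 's/^BX,BZ=.*/BX,BZ=-.015,.0085/' h.py
python3 - <<'E'
from h import *
import pickle
c,o=pickle.load(open('w4.pkl','rb'))
R0=R.from_quat(o['eef_rot'])
for bz,l in((-.0084,.1415),(-.0035,.140)):
    t=o['ee_pos']+R0.apply([bz,-.002,-l]);print(t,proj(cams.calibration('scene'),t),proj(cams.calibration('top'),t))
im=cams.camera('scene');cv2.imwrite('pics/s5.png',cv2.resize(im[180:250,320:420],None,fx=7,fy=7))
print(bot.get_obs()['ee_pos'])
R_=down(YAW,.4,-1)
P=pose(.4,-.075,.003);print(P);delta(P,R_)
E
```

```text
[ 0.5932456  -0.30463931  0.11692997] [[369.54373832 211.05064227]] [[393.5856834  182.96618919]]
[ 0.58995505 -0.30449474  0.11300423] [[368.54659428 212.41297172]] [[393.35453227 184.29837058]]
[ 0.45756954 -0.30183481  0.16587626]
tip [-0.075  -0.048   0.0442] top@edge 0.0358 t from crown 0.020
[ 0.51696005 -0.22820091  0.09551355]
shift cm [ 4.31 -7.65 -7.86] rot [-0.002 -0.003 -0.002] rows>=2.8
```

View pics/s5.png

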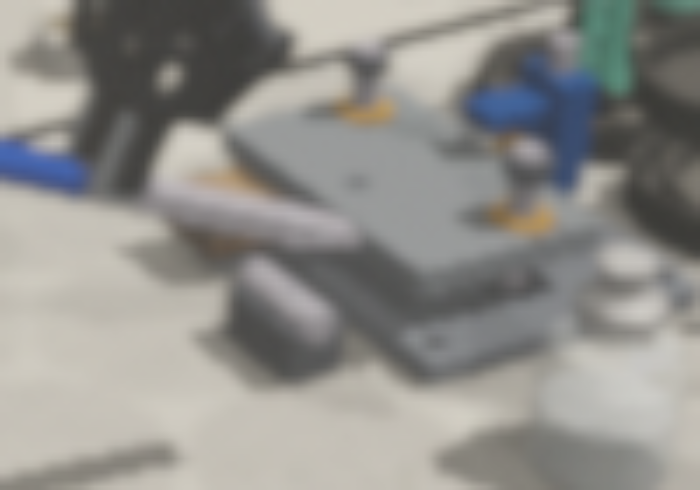

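```bash
python3 -m pendant '[[-1,0,-7.6,-4.0,0,0,0],[-1,1,-7.6,-6.5,0,0,0],[-1,3.6,-7.6,-7.9,0,0,0],[-1,3.6,-7.6,-7.9,0,0,0],[-1,3.6,-7.6,-7.9,0,0,0]]' 90
python3 - <<'E'
from h import *
o=bot.get_obs();print(o['force'],o['moment'],np.abs(o['qvel']).max())
R_=down(YAW,.4,-1)
delta(pose(.4,-.075,.003),R_,o)
im=cams.camera('scene');cv2.imwrite('pics/s6.png',cv2.resize(im[180:250,320:420],None,fx=7,fy=7))
im=cams.camera('wrist');cv2.imwrite('pics/w6.png',im)
E
```

```text
time_s: 4.12
ee_pos: [0.5186, -0.228, 0.101]
eef_rot: [-0.552, 0.013, 0.834, 0.019]
force: [-0.5, 0.2, -3.9]
finger_gap: 0.0169
[-0.53362194  0.23356743 -3.87736886] [-0.0108839  -0.64137627  0.01556564] 0.04862678485787869
tip [-0.075  -0.048   0.0442] top@edge 0.0358 t from crown 0.020
shift cm [ 0.57  0.03 -0.06] rot [-0.     0.001 -0.001] rows>=0.1
```

View pics/s6.png

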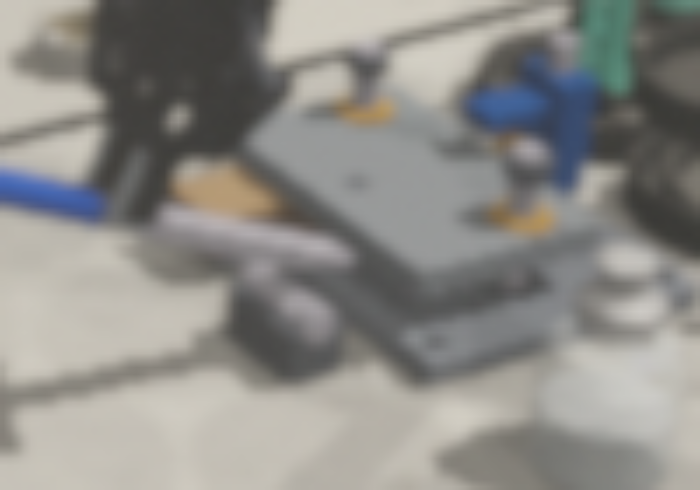

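View pics/w6.png

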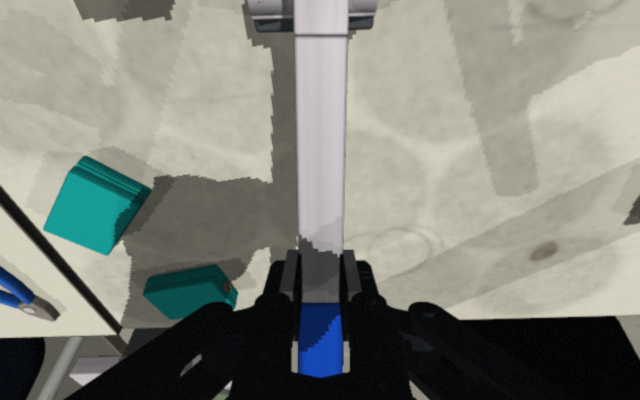

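```bash
python3 -m pendant '[[-1,0.25,0,-0.1,0,0,0],[-1,0.5,0,-0.2,0,0,0],[-1,0.5,0,-0.2,0,0,0]]' 90; python3 -m pendant '[[-1,0.15,0,-0.05,0,0,0],[-1,0.15,0,-0.05,0,0,0],[-1,0.15,0,-0.05,0,0,0]]' 90
python3 - <<'E'
from h import *
o=bot.get_obs();print(o['force'],o['moment'])
delta(pose(.4,-.075,.0),down(YAW,.4,-1),o)
E
```

```text
time_s: 4.47
ee_pos: [0.5199, -0.2299, 0.0979]
eef_rot: [-0.554, 0.015, 0.832, 0.02]
force: [0.3, 0.4, -3.3]
finger_gap: 0.0176
time_s: 4.72
ee_pos: [0.5199, -0.2292, 0.0957]
eef_rot: [-0.553, 0.014, 0.833, 0.019]
force: [-0.5, 0.1, -3.3]
finger_gap: 0.0169
[-0.50864053  0.11235064 -3.27984679] [-0.01586498 -0.75102364  0.01820325]
tip [-0.075 -0.048  0.041] top@edge 0.0325 t from crown 0.022
shift cm [ 0.43 -0.08  0.14] rot [-0.002 -0.002 -0.002] rows>=0.1
```

```bash
python3 -m pendant '[[-1,0.15,0,-0.03,0,0,0],[-1,0.15,0,-0.03,0,0,0],[-1,0.15,0,-0.03,0,0,0]]' 90; python3 -m pendant '[[-1,0.15,0,-0.03,0,0,0],[-1,0.15,0,-0.03,0,0,0],[-1,0.15,0,-0.03,0,0,0]]' 90;python3 - <<'E'
from h import *
o=bot.get_obs();print(o['force'],o['moment'])
delta(pose(.4,-.075,.0),down(YAW,.4,-1),o)
im=cams.camera('scene');cv2.imwrite('pics/s7.png',cv2.resize(im[180:250,320:420],None,fx=7,fy=7))
E
```

```text
time_s: 4.97
ee_pos: [0.5196, -0.2289, 0.0939]
eef_rot: [-0.553, 0.014, 0.833, 0.019]
force: [-0.7, 0.4, -4.1]
finger_gap: 0.0172
time_s: 5.22
ee_pos: [0.5192, -0.2289, 0.0924]
eef_rot: [-0.553, 0.014, 0.833, 0.019]
force: [-0.2, -1.2, -3.8]
finger_gap: 0.0172
[-0.19338352 -1.21890752 -3.76839271] [-0.05798728 -0.71055875  0.03587733]
tip [-0.075 -0.048  0.041] top@edge 0.0325 t from crown 0.022
shift cm [ 0.1  -0.06  0.21] rot [-0.001 -0.001 -0.002] rows>=0.1
```

View pics/s7.png

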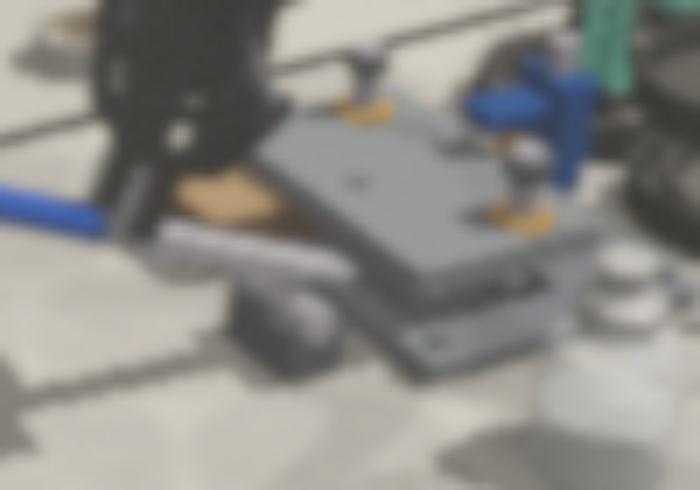

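Almost on the crown, and the tip is just in front of the plate edge at (352,270). I'll lower a little further to feel for contact.

```bash
python3 -m pendant '[[-1,0.15,0,0,0,0,0],[-1,0.15,0,0,0,0,0],[-1,0.15,0,0,0,0,0]]' 90; python3 -c "
from h import *
o=bot.get_obs();print(o['force'],o['moment'])"; python3 -m pendant '[[-1,0.12,0,0,0,0,0],[-1,0.12,0,0,0,0,0],[-1,0.12,0,0,0,0,0]]' 90;python3 - <<'E'
from h import *
o=bot.get_obs();print(o['force'],o['moment'])
delta(pose(.4,-.075,.0),down(YAW,.4,-1),o)
E
```

```text
time_s: 5.52
ee_pos: [0.5186, -0.2289, 0.0911]
eef_rot: [-0.553, 0.014, 0.833, 0.019]
force: [-0.4, -0.0, -4.3]
finger_gap: 0.0171
[-0.43777532 -0.03273682 -4.26548011] [-0.03011739 -0.70254923  0.01573185]
time_s: 5.77
ee_pos: [0.5182, -0.2289, 0.09]
eef_rot: [-0.553, 0.014, 0.833, 0.019]
force: [-0.3, -0.4, -4.5]
finger_gap: 0.017
[-0.29944232 -0.37749255 -4.46511963] [-0.00944386 -0.71951116  0.04783697]
tip [-0.075 -0.048  0.041] top@edge 0.0325 t from crown 0.022
shift cm [-0.16 -0.06  0.21] rot [-0.001 -0.002 -0.002] rows>=0.1
```

Run:
```python
from h import *
o=bot.get_obs();
for cl in(.002,.0):
    for tx in(-.072,-.055,-.040):
        delta(pose(.45,tx,cl),down(YAW,.45,-1),o)
```

```text
tip [-0.072  -0.048   0.0406] top@edge 0.0324 t from crown 0.023
shift cm [-0.94 -0.06 -0.09] rot [-0.001 -0.052 -0.002] rows>=0.4
tip [-0.055  -0.048   0.0324] top@edge 0.0324 t from crown 0.042
shift cm [-0.84 -0.06 -1.97] rot [-0.001 -0.052 -0.002] rows>=0.5
tip [-0.04   -0.048   0.0251] top@edge 0.0324 t from crown 0.059
shift cm [-0.75 -0.07 -3.64] rot [-0.001 -0.052 -0.002] rows>=0.9
tip [-0.072  -0.048   0.0383] top@edge 0.0301 t from crown 0.024
shift cm [-0.73 -0.06 -0.17] rot [-0.001 -0.052 -0.002] rows>=0.4
tip [-0.055  -0.048   0.0301] top@edge 0.0301 t from crown 0.043
shift cm [-0.63 -0.06 -2.06] rot [-0.001 -0.052 -0.002] rows>=0.5
tip [-0.04   -0.048   0.0229] top@edge 0.0301 t from crown 0.060
shift cm [-0.55 -0.07 -3.72] rot [-0.001 -0.052 -0.002] rows>=0.9
```

```bash
python3 -m pendant '[[-1,-0.95,0,-0.1,0,-0.052,0],[-1,-0.95,0,-0.1,0,-0.052,0],[-1,-0.9,0,-0.8,0,-0.052,0],[-1,-0.85,0,-1.6,0,-0.052,0],[-1,-0.85,0,-2.0,0,-0.052,0]]' 90;python3 - <<'E'
from h import *
o=bot.get_obs();print(o['force'],o['moment'])
delta(pose(.45,-.04,.002),down(YAW,.45,-1),o)
im=cams.camera('scene');cv2.imwrite('pics/s8.png',cv2.resize(im[180:250,320:420],None,fx=7,fy=7))
E
```

```text
time_s: 6.18
ee_pos: [0.5409, -0.23, 0.0893]
eef_rot: [-0.532, 0.014, 0.847, 0.019]
force: [-0.4, -0.0, -3.2]
finger_gap: 0.017
[-0.3527199  -0.0170361  -3.23476377] [-0.07932833 -0.79247645  0.02119381]
tip [-0.04   -0.048   0.0251] top@edge 0.0324 t from crown 0.059
shift cm [-0.02 -0.07 -1.51] rot [-0.001 -0.001 -0.002] rows>=0.4
```

View pics/s8.png

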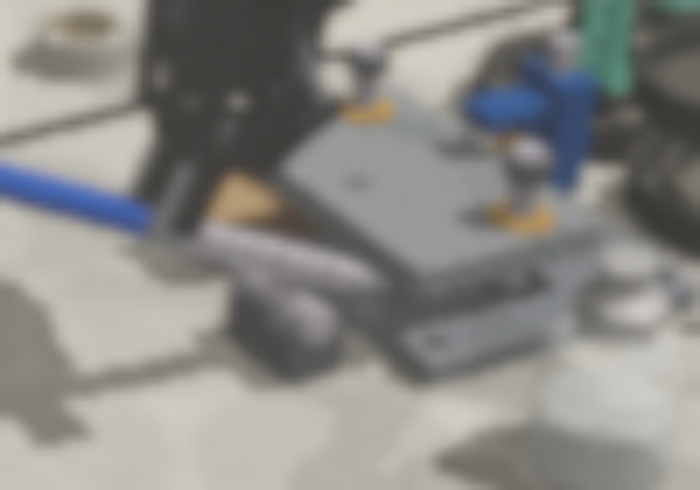

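```bash
python3 -m pendant '[[-1,0,0,-0.7,0,0,0],[-1,0,0,-1.4,0,0,0],[-1,0,0,-1.8,0,0,0],[-1,0,0,-1.8,0,0,0]]' 90;python3 - <<'E'
from h import *
o=bot.get_obs();print(o['force'],o['moment'])
delta(pose(.45,-.038,.0),down(YAW,.45,-1),o)
im=cams.camera('scene');cv2.imwrite('pics/s9.png',cv2.resize(im[180:250,320:420],None,fx=7,fy=7))
E
```

```text
time_s: 6.57
ee_pos: [0.5568, -0.2306, 0.0815]
eef_rot: [-0.531, 0.013, 0.847, 0.019]
force: [-0.3, 0.8, -3.2]
finger_gap: 0.0166
[-0.32869906  0.77924687 -3.23846091] [-0.05217669 -0.8094253  -0.01542721]
tip [-0.038  -0.048   0.0219] top@edge 0.0301 t from crown 0.062
shift cm [ 0.17 -0.06 -0.06] rot [-0.001  0.    -0.002] rows>=0.0
```

View pics/s9.png

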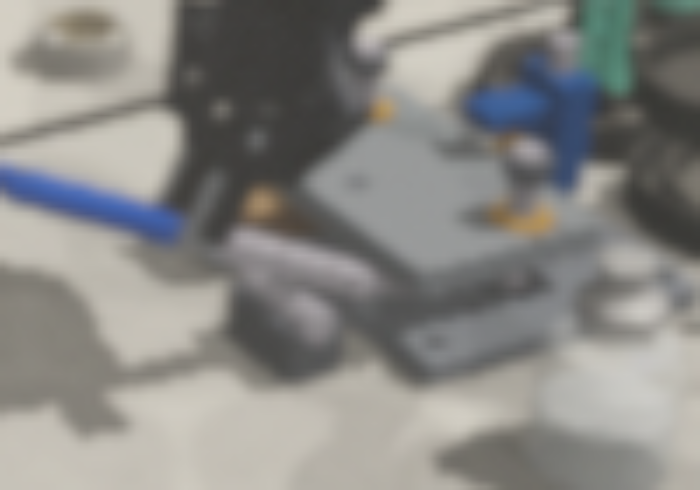

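Run:
```python
from h import *
o=bot.get_obs()
for th in(.38,.34,.30):
  for cl in (0,-.001):
    delta(pose(th,-.038,cl),down(YAW,th,-1),o)
```

```text
tip [-0.038  -0.048   0.0267] top@edge 0.0334 t from crown 0.062
shift cm [ 0.74 -0.06  0.04] rot [-0.001  0.071 -0.002] rows>=0.6
tip [-0.038  -0.048   0.0256] top@edge 0.0324 t from crown 0.062
shift cm [ 0.83 -0.06 -0.01] rot [-0.001  0.071 -0.002] rows>=0.6
tip [-0.038  -0.048   0.0293] top@edge 0.0353 t from crown 0.062
shift cm [ 1.05 -0.06  0.09] rot [-0.001  0.111 -0.002] rows>=0.9
tip [-0.038  -0.048   0.0282] top@edge 0.0342 t from crown 0.062
shift cm [ 1.15 -0.06  0.04] rot [-0.001  0.111 -0.002] rows>=0.9
tip [-0.038  -0.048   0.0319] top@edge 0.0371 t from crown 0.062
shift cm [ 1.37 -0.06  0.11] rot [-0.001  0.151 -0.002] rows>=1.2
tip [-0.038  -0.048   0.0308] top@edge 0.0361 t from crown 0.062
shift cm [ 1.47 -0.06  0.07] rot [-0.001  0.151 -0.002] rows>=1.2
```

```bash
python3 -m pendant '[[-1,0.4,0,0.05,0,0.04,0],[-1,0.75,0,0.05,0,0.075,0],[-1,1.05,0,0.05,0,0.11,0],[-1,1.05,0,0.05,0,0.11,0],[-1,1.05,0,0.05,0,0.11,0]]' 90;python3 - <<'E'
from h import *
o=bot.get_obs();print(o['force'],o['moment'])
delta(pose(.34,-.038,.0),down(YAW,.34,-1),o)
E
```

```text
time_s: 7.03
ee_pos: [0.5503, -0.2304, 0.0737]
eef_rot: [-0.576, 0.015, 0.817, 0.019]
force: [-0.1, 0.5, -4.7]
finger_gap: 0.0172
[-0.05046434  0.46223555 -4.68332375] [-0.01112185 -0.43189364 -0.01386745]
tip [-0.038  -0.048   0.0293] top@edge 0.0353 t from crown 0.062
shift cm [ 0.07 -0.07 -0.11] rot [-0.001  0.002 -0.002] rows>=0.0
```

```bash
python3 -m pendant '[[-1,0.15,0,-0.05,0,0,0],[-1,0.15,0,-0.05,0,0,0],[-1,0.15,0,-0.05,0,0,0]]' 90;python3 -c "
from h import *
o=bot.get_obs();print(o['force'],o['moment'])"; python3 -m pendant '[[-1,0.15,0,-0.05,0,0,0],[-1,0.15,0,-0.05,0,0,0],[-1,0.15,0,-0.05,0,0,0]]' 90;python3 - <<'E'
from h import *
o=bot.get_obs();print(o['force'],o['moment'])
im=cams.camera('scene');cv2.imwrite('pics/s10.png',cv2.resize(im[180:250,320:420],None,fx=7,fy=7))
delta(pose(.34,-.038,.0),down(YAW,.34,-1),o)
E
```

```text
time_s: 7.28
ee_pos: [0.5516, -0.2305, 0.0713]
eef_rot: [-0.577, 0.015, 0.816, 0.019]
force: [0.1, 0.4, -4.1]
finger_gap: 0.0168
[ 0.05847965  0.40807991 -4.1328844 ] [-0.04231605 -0.63322129  0.08207546]
time_s: 7.53
ee_pos: [0.5512, -0.2305, 0.0696]
eef_rot: [-0.577, 0.015, 0.817, 0.019]
force: [0.2, 0.2, -3.8]
finger_gap: 0.0172
[ 0.15674847  0.22145934 -3.78222642] [ 0.0156126  -0.61783199 -0.03188621]
tip [-0.038  -0.048   0.0293] top@edge 0.0353 t from crown 0.062
shift cm [-0.28 -0.06  0.11] rot [-0.001  0.001 -0.002] rows>=0.1
```

View pics/s10.png

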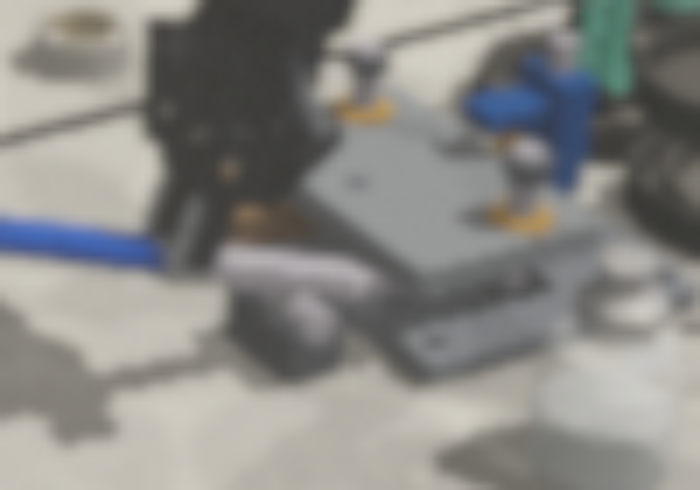

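```bash
python3 -m pendant '[[-1,0.15,0,-0.05,0,0,0],[-1,0.15,0,-0.05,0,0,0],[-1,0.15,0,-0.05,0,0,0]]' 90;python3 -c "
from h import *
o=bot.get_obs();print(o['force'],o['moment'])"; python3 -m pendant '[[-1,0.15,0,-0.05,0,0,0],[-1,0.15,0,-0.05,0,0,0],[-1,0.15,0,-0.05,0,0,0]]' 90;python3 -c "
from h import *
o=bot.get_obs();print(o['force'],o['moment'])"
```

```text
time_s: 7.83
ee_pos: [0.5513, -0.2306, 0.0684]
eef_rot: [-0.577, 0.015, 0.816, 0.019]
force: [1.0, -0.2, -3.5]
finger_gap: 0.0169
[ 0.95666024 -0.19152041 -3.50139347] [-0.00633237 -0.74004636  0.0220764 ]
time_s: 8.08
ee_pos: [0.5513, -0.2307, 0.0671]
eef_rot: [-0.577, 0.015, 0.816, 0.019]
force: [0.1, -0.1, -1.4]
finger_gap: 0.0167
[ 0.05500056 -0.13494017 -1.42494322] [-0.06468691 -0.67665972  0.00512915]
```

```bash
sed -i 's/^BX,BZ=.*/BX,BZ=-.015,.0036/' h.py
python3 - <<'E'
from h import *
o=bot.get_obs()
for th,cl in((.34,0),(.30,-.0005),(.27,-.0005)):
    delta(pose(th,-.038,cl),down(YAW,th,-1),o)
E
```

```text
tip [-0.038  -0.048   0.0293] top@edge 0.0353 t from crown 0.062
shift cm [-0.03 -0.08  0.21] rot [-0.001 -0.    -0.002] rows>=0.1
tip [-0.038  -0.048   0.0314] top@edge 0.0366 t from crown 0.062
shift cm [ 0.34 -0.08  0.23] rot [-0.001  0.04  -0.002] rows>=0.3
tip [-0.038  -0.048   0.0333] top@edge 0.0380 t from crown 0.062
shift cm [ 0.57 -0.08  0.25] rot [-0.001  0.07  -0.002] rows>=0.6
```

```bash
python3 -m pendant '[[-1,0.2,0,0,0,0.02,0],[-1,0.35,0,0,0,0.04,0],[-1,0.35,0,0,0,0.04,0],[-1,0.35,0,0,0,0.04,0]]' 90;python3 -c "
from h import *
o=bot.get_obs();print(o['force'],o['moment'])"; python3 -m pendant '[[-1,0.18,0,0,0,0.02,0],[-1,0.18,0,0,0,0.02,0],[-1,0.18,0,0,0,0.02,0]]' 90;python3 -c "
from h import *
o=bot.get_obs();print(o['force'],o['moment'])
cv2.imwrite('pics/w10.png',cams.camera('wrist'))
im=cams.camera('scene');cv2.imwrite('pics/s11.png',cv2.resize(im[180:250,320:420],None,fx=7,fy=7))"
```

```text
time_s: 8.42
ee_pos: [0.5503, -0.2306, 0.064]
eef_rot: [-0.594, 0.015, 0.804, 0.018]
force: [0.3, 0.7, -1.1]
finger_gap: 0.0169
[ 0.34291574  0.66879927 -1.09090699] [-0.04444934 -0.81780692 -0.04166184]
time_s: 8.67
ee_pos: [0.5502, -0.2307, 0.0623]
eef_rot: [-0.602, 0.015, 0.798, 0.018]
force: [2.6, -0.2, 1.6]
finger_gap: 0.017
[ 2.61126179 -0.17086686  1.63242063] [-0.05086618 -1.04570646  0.0143573 ]
```

View pics/s11.png

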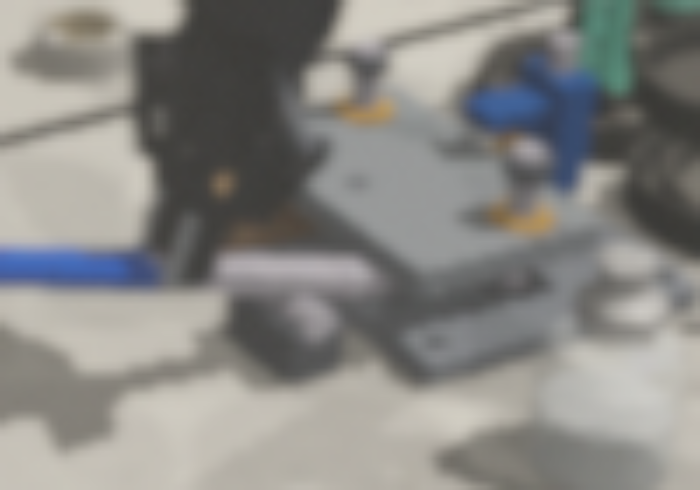

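View pics/w10.png

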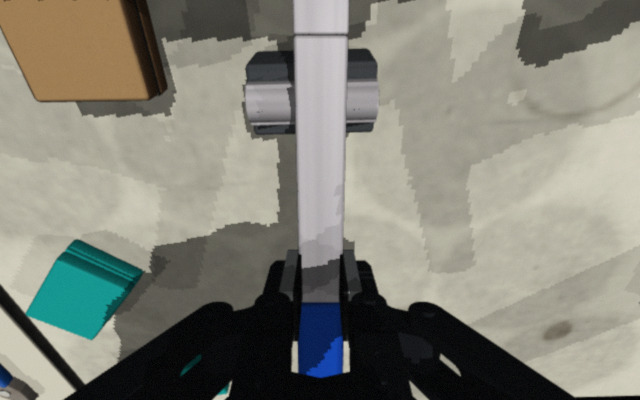

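```bash
python3 -m pendant '[[-1,0,0,0,0,0,0],[-0.3,0,0,0,0,0,0],[0.0,0,0,0,0,0,0],[0.0,0,0,0,0,0,0],[0.0,0,0,0,0,0,0]]';python3 -c "
from h import *
o=bot.get_obs();print(o['force'],o['moment'])
cv2.imwrite('pics/w11.png',cams.camera('wrist'))
im=cams.camera('scene');cv2.imwrite('pics/s12.png',cv2.resize(im[180:250,320:420],None,fx=7,fy=7))"
```

```text
time_s: 9.18
ee_pos: [0.5485, -0.2302, 0.0613]
eef_rot: [-0.6, 0.015, 0.799, 0.018]
force: [0.7, -1.0, 0.3]
finger_gap: 0.0423
[ 0.70273408 -1.04723741  0.28774401] [-0.00434267 -0.29493943  0.03083167]
```

View pics/s12.png

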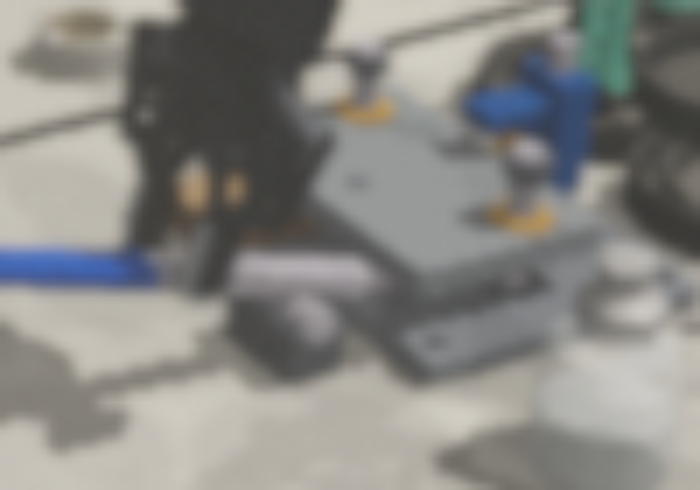

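View pics/w11.png

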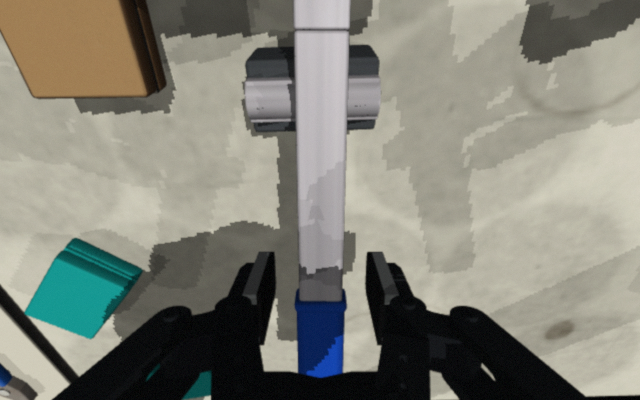

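```bash
python3 -m pendant '[[0,-3.5,0,1.0,0,0,0],[0,-7.3,0,2.0,0,0,0],[-1,-7.7,0,2.2,0,0,0]]'
python3 - <<'E'
from h import *
P=p2w(-.262,-.046,.12);print(P)
delta(P,down(YAW,0,-1))
E
```

```text
time_s: 9.53
ee_pos: [0.5522, -0.2317, 0.148]
eef_rot: [-0.604, 0.017, 0.797, 0.017]
force: [0.4, -0.6, 0.0]
finger_gap: 0.0318
[ 0.46042812 -0.22353974  0.12      ]
shift cm [ 5.18 -0.4   8.11] rot [-0.001  0.273 -0.006] rows>=2.3
```

```bash
python3 -m pendant '[[-1,0,-0.4,3,0,0.1,0],[-1,2,-0.4,7,0,0.2,0],[-1,4.5,-0.4,8,0,0.273,0],[-1,5,-0.4,8.1,0,0.273,0],[-1,5,-0.4,8.1,0,0.273,0]]'
python3 - <<'E'
from h import *
P=p2w(-.262,-.046,.12)
delta(P,down(YAW,0,-1))
o=bot.get_obs();c=cams.calibration('wrist');cv2.imwrite('pics/w12.png',cams.camera('wrist'))
cv2.imwrite('pics/s13.png',cv2.resize(cams.camera('scene')[160:270,270:420],None,fx=5,fy=5))
for z in(.085,.095,.105): print(z,proj(c,p2w(-.262,-.046,z)))
E
```

```text
time_s: 9.95
ee_pos: [0.4496, -0.2179, 0.1127]
eef_rot: [-0.701, 0.016, 0.713, 0.019]
force: [0.0, 0.0, 0.7]
finger_gap: 0.0003
shift cm [-0.75  0.51 -1.09] rot [-0.002  0.017  0.003] rows>=0.3
0.085 [[329.17263329 223.64236458]]
0.095 [[329.59760217 231.36611916]]
0.105 [[330.07187411 239.98595023]]
```

View pics/w12.png

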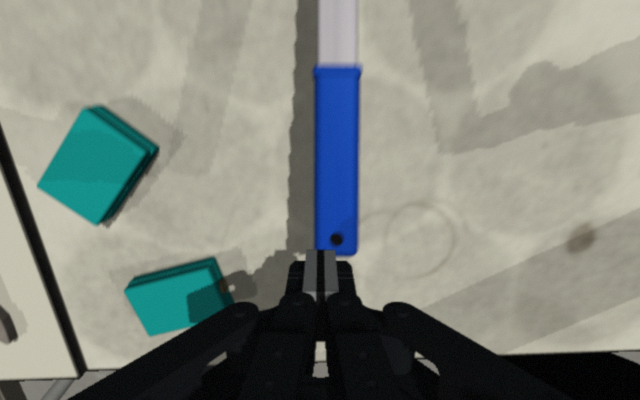

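View pics/s13.png

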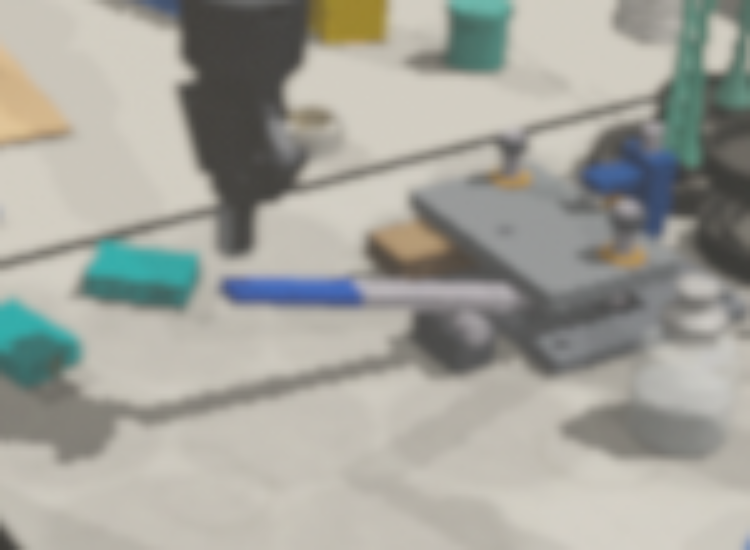

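Run:
```python
from h import *
o=bot.get_obs();c=cams.calibration('wrist');print(o['ee_pos'])
# top edge of handle end; distance along between joint(row67) and end(row255) must be 95*cos
for ze in(.085,.095,.105,.115):
    for th in(.2,.27,):
        e=onplane(c,337,254,ze);j=onplane(c,337,67,ze-.095*np.sin(th));print(ze,th,e.round(4),j.round(4),np.linalg.norm(e-j), w2p(e))
```

```text
[ 0.45794279 -0.22232445  0.11665633]
0.085 0.2 [ 0.4484 -0.2319  0.085 ] [ 0.5487 -0.2361  0.0661] 0.10214254054490493 [-0.27366557 -0.0549392   0.085     ]
0.085 0.27 [ 0.4484 -0.2319  0.085 ] [ 0.549  -0.2365  0.0597] 0.10385273328147254 [-0.27366557 -0.0549392   0.085     ]
0.095 0.2 [ 0.4536 -0.2316  0.095 ] [ 0.5482 -0.2356  0.0761] 0.09647190470637935 [-0.26840242 -0.05436368  0.095     ]
0.095 0.27 [ 0.4536 -0.2316  0.095 ] [ 0.5485 -0.2359  0.0697] 0.09826161698164702 [-0.26840242 -0.05436368  0.095     ]
0.105 0.2 [ 0.4589 -0.2313  0.105 ] [ 0.5477 -0.2351  0.0861] 0.09081458464268592 [-0.26313927 -0.05378817  0.105     ]
0.105 0.27 [ 0.4589 -0.2313  0.105 ] [ 0.548  -0.2354  0.0797] 0.09269320962778646 [-0.26313927 -0.05378817  0.105     ]
0.115 0.2 [ 0.4642 -0.2309  0.115 ] [ 0.5472 -0.2346  0.0961] 0.08517323374985857 [-0.25787612 -0.05321265  0.115     ]
0.115 0.27 [ 0.4642 -0.2309  0.115 ] [ 0.5475 -0.2349  0.0897] 0.08715186416704625 [-0.25787612 -0.05321265  0.115     ]
```

Run:
```python
from h import *
o=bot.get_obs();c=cams.calibration('wrist');im=cams.camera('wrist');print(o['ee_pos'],bot.get_obs()['ee_pos'])
hsv=cv2.cvtColor(im,cv2.COLOR_BGR2HSV);m=cv2.inRange(hsv,(105,120,60),(130,255,255))[:, 280:400]
ys,xs=np.nonzero(m);print(ys.min(),ys.max());
for r in(70,100,150,200,235):
    x=np.nonzero(m[r])[0]; print(r,x.min()+280 if len(x) else None,x.max()+280 if len(x) else None)
t,b=ys.min(),ys.max()
for ze in(.085,.09,.095,.1,.105):
    th=.25;e=onplane(c,337,b+.5,ze);j=onplane(c,337,t,ze-.095*np.sin(th));print(ze,e.round(4),j.round(4),np.linalg.norm(e-j), w2p(e))
cv2.imwrite('pics/w13.png',im)
```

```text
[ 0.45794279 -0.22232445  0.11665633] [ 0.45984438 -0.22320704  0.1173978 ]
86 260
70 None None
100 306 348
150 306 347
200 306 347
235 306 347
0.085 [ 0.4442 -0.2318  0.085 ] [ 0.5391 -0.236   0.0615] 0.09790815766082389 [-0.27783519 -0.05499967  0.085     ]
0.09 [ 0.447  -0.2316  0.09  ] [ 0.5391 -0.2358  0.0665] 0.09523118857953446 [-0.27508249 -0.05471016  0.09      ]
0.095 [ 0.4497 -0.2315  0.095 ] [ 0.5391 -0.2355  0.0715] 0.09255910849732793 [-0.27232979 -0.05442064  0.095     ]
0.1 [ 0.4525 -0.2313  0.1   ] [ 0.5392 -0.2353  0.0765] 0.08989235339662945 [-0.2695771  -0.05413113  0.1       ]
0.105 [ 0.4552 -0.2311  0.105 ] [ 0.5392 -0.235   0.0815] 0.08723141164949752 [-0.2668244  -0.05384161  0.105     ]
```

```bash
python3 -m pendant '[[-1,0,0.3,-0.8,0,0,0],[-1,1.5,0.3,-0.8,0,0,0],[-1,2.0,0.3,-0.8,0,0,0],[-1,2.0,0.3,-0.8,0,0,0]]'; python3 -m pendant '[[-1,0.5,0,0,0,0,0],[-1,0.5,0,0,0,0,0],[-1,0.5,0,0,0,0,0]]'
```

```text
time_s: 10.43
ee_pos: [0.4681, -0.2262, 0.0959]
eef_rot: [-0.705, 0.017, 0.709, 0.015]
force: [1.4, -0.3, 1.3]
finger_gap: -0.0001
time_s: 10.68
ee_pos: [0.467, -0.2261, 0.0919]
eef_rot: [-0.705, 0.018, 0.709, 0.015]
force: [0.8, -0.7, 3.9]
finger_gap: 0.0001
```

```bash
python3 -m pendant '[[-1,0.3,0,0.07,0,0,0],[-1,0.6,0,0.14,0,0,0],[-1,0.6,0,0.14,0,0,0]]'; python3 -m pendant '[[-1,0.3,0,0.06,0,0,0],[-1,0.6,0,0.12,0,0,0],[-1,0.6,0,0.12,0,0,0]]'
```

```text
time_s: 10.93
ee_pos: [0.4652, -0.226, 0.0858]
eef_rot: [-0.705, 0.018, 0.709, 0.015]
force: [1.0, -0.4, 4.2]
finger_gap: 0.0001
time_s: 11.18
ee_pos: [0.4636, -0.2258, 0.0797]
eef_rot: [-0.705, 0.018, 0.709, 0.016]
force: [1.0, -1.0, 5.2]
finger_gap: -0.0005
```

```bash
python3 -m pendant '[[-1,0.3,0,0.05,0,0,0],[-1,0.6,0,0.1,0,0,0],[-1,0.6,0,0.1,0,0,0]]'; python3 -m pendant '[[-1,0.3,0,0.04,0,0,0],[-1,0.6,0,0.08,0,0,0],[-1,0.6,0,0.08,0,0,0]]';python3 -c "
from h import *
cv2.imwrite('pics/s14.png',cv2.resize(cams.camera('scene')[160:270,270:420],None,fx=5,fy=5))"
```

```text
time_s: 11.43
ee_pos: [0.4624, -0.2258, 0.0736]
eef_rot: [-0.704, 0.018, 0.709, 0.016]
force: [0.0, 0.2, 5.8]
finger_gap: 0.0003
time_s: 11.68
ee_pos: [0.4613, -0.2257, 0.0675]
eef_rot: [-0.704, 0.018, 0.709, 0.016]
force: [-0.9, -0.4, 5.2]
finger_gap: -0.0001
```

View pics/s14.png

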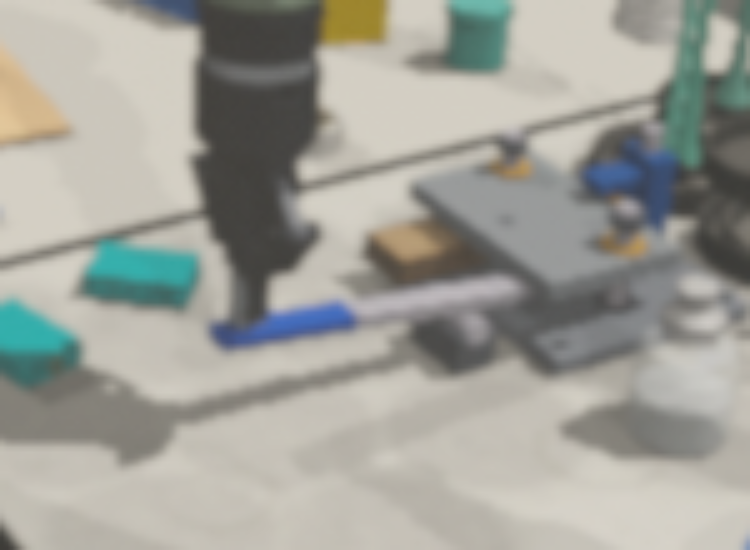

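The plate is visibly rising and the force is steady at about 5 N. I'll keep going in small steps.

```bash
python3 -m pendant '[[-1,0.3,0,0.03,0,0,0],[-1,0.5,0,0.05,0,0,0],[-1,0.5,0,0.05,0,0,0]]'; python3 -m pendant '[[-1,0.2,0,0.02,0,0,0],[-1,0.4,0,0.04,0,0,0],[-1,0.4,0,0.04,0,0,0]]'
```

```text
time_s: 11.98
ee_pos: [0.4608, -0.2257, 0.0627]
eef_rot: [-0.704, 0.018, 0.709, 0.016]
force: [-0.2, -0.4, 5.7]
finger_gap: -0.0004
time_s: 12.23
ee_pos: [0.4605, -0.2258, 0.0588]
eef_rot: [-0.704, 0.018, 0.709, 0.016]
force: [-1.2, -0.3, 6.3]
finger_gap: -0.0002
```

```bash
python3 -m pendant '[[-1,0.2,0,0.02,0,0,0],[-1,0.3,0,0.02,0,0,0],[-1,0.3,0,0.02,0,0,0]]'
```

```text
time_s: 12.48
ee_pos: [0.4604, -0.2259, 0.0559]
eef_rot: [-0.704, 0.018, 0.709, 0.015]
force: [-1.5, -1.6, 6.8]
finger_gap: -0.0
```

```bash
python3 -m pendant '[[-1,0.2,0,0,0,0,0],[-1,0.3,0,0,0,0,0],[-1,0.3,0,0,0,0,0]]'
```

```text
time_s: 12.73
ee_pos: [0.4603, -0.226, 0.053]
eef_rot: [-0.704, 0.018, 0.709, 0.015]
force: [-1.3, -1.4, 8.3]
finger_gap: -0.0002
```

```bash
python3 -m pendant '[[-1,0.2,0,0,0,0,0],[-1,0.3,0,0,0,0,0],[-1,0.3,0,0,0,0,0]]'
```

```text
time_s: 12.98
ee_pos: [0.4603, -0.226, 0.0502]
eef_rot: [-0.704, 0.018, 0.709, 0.015]
force: [-2.6, -1.5, 9.1]
finger_gap: 0.0003
```

```bash
python3 -m pendant '[[-1,0.2,0,0,0,0,0],[-1,0.2,0,0,0,0,0],[-1,0.2,0,0,0,0,0]]'
```

```text
time_s: 13.23
ee_pos: [0.4603, -0.226, 0.0482]
eef_rot: [-0.704, 0.018, 0.709, 0.015]
force: [-1.5, -1.5, 9.7]
finger_gap: 0.0001
```

```bash
python3 -m pendant '[[-1,0.15,0,0,0,0,0],[-1,0.15,0,0,0,0,0],[-1,0.15,0,0,0,0,0]]'
```

```text
time_s: 13.48
ee_pos: [0.4603, -0.2263, 0.0474]
eef_rot: [-0.705, 0.018, 0.709, 0.015]
force: [-3.6, -0.3, 15.5]
finger_gap: 0.0002
```

```bash
python3 -m pendant '[[-1,0.15,0,0,0,0,0],[-1,0.15,0,0,0,0,0],[-1,0.15,0,0,0,0,0]]'; python3 -c "
from h import *
a=cams.camera('scene');cv2.imwrite('pics/s15.png',cv2.resize(a[160:270,270:420],None,fx=5,fy=5))"
```

```text
time_s: 13.73
ee_pos: [0.4604, -0.2265, 0.0466]
eef_rot: [-0.705, 0.019, 0.709, 0.015]
force: [-5.0, 1.0, 21.9]
finger_gap: -0.0002
```

View pics/s15.png

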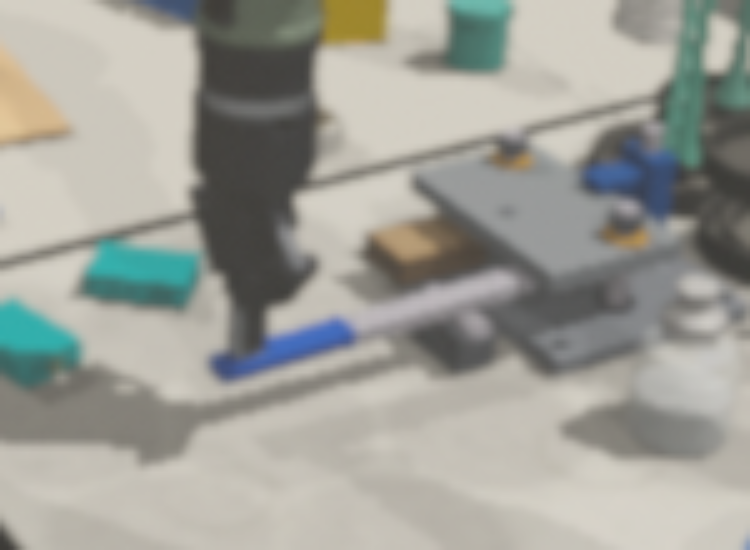

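The steep rise at z≈0.047 is the stop lug, so I'm backing off now.

```bash
python3 -m pendant '[[-1,-0.2,0,0,0,0,0],[-1,-0.4,0,0,0,0,0],[-1,-0.6,0,0,0,0,0],[-1,-0.8,0,0,0,0,0]]';python3 -m pendant '[[-1,-0.4,0,0,0,0,0],[-1,-0.8,0,0,0,0,0],[-1,-1.2,0,0,0,0,0],[-1,-1.2,0,0,0,0,0]]'; python3 -c "
from h import *
a=cams.camera('scene');cv2.imwrite('pics/s16.png',cv2.resize(a[160:270,270:420],None,fx=5,fy=5))"
```

```text
time_s: 14.12
ee_pos: [0.4603, -0.2259, 0.0532]
eef_rot: [-0.705, 0.018, 0.709, 0.015]
force: [-0.8, -1.7, 5.9]
finger_gap: 0.0002
time_s: 14.45
ee_pos: [0.4602, -0.2251, 0.0647]
eef_rot: [-0.704, 0.017, 0.709, 0.016]
force: [-0.2, 0.0, 0.6]
finger_gap: 0.0
```

View pics/s16.png

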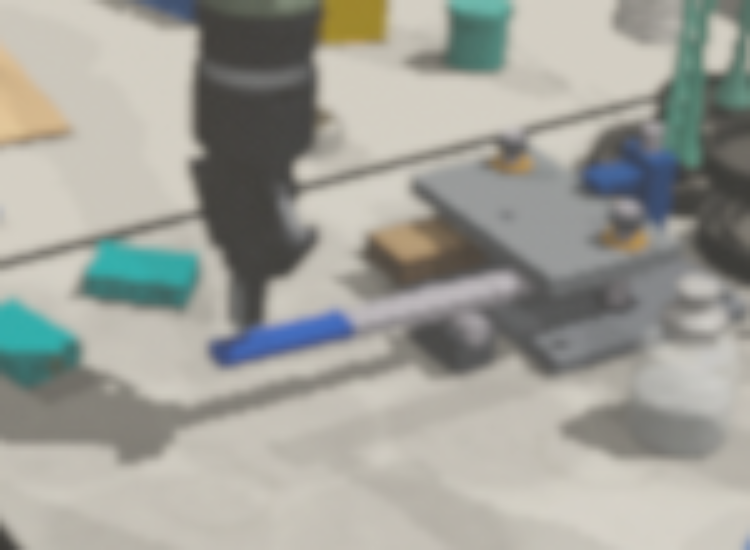

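Run:
```python
from h import *
delta([.60,-.141,.16],down(YAW,0,-1))
```

```text
shift cm [ -9.69  -9.03 -13.5 ] rot [-0.     0.007 -0.002] rows>=4.5
```

```bash
python3 -m pendant '[[-1,-4,0,0,0,0,0],[0.45,-7,-3,-4,0,0,0],[0.45,-9.7,-6,-8,0,0,0],[0.45,-9.7,-9,-12,0,0,0],[0.45,-9.7,-9,-13.5,0,0,0]]';python3 -m pendant '[[0.45,0,0,0,0,0,0],[0.45,0,0,0,0,0,0],[0.45,0,0,0,0,0,0]]'
python3 - <<'E'
from h import *
import pickle
o=bot.get_obs();c=cams.calibration('wrist');im=cams.camera('wrist');print(o['ee_pos'],bot.get_obs()['ee_pos']);cv2.imwrite('pics/w14.png',im);pickle.dump((c,o),open('w14.pkl','wb'))
E
```

```text
time_s: 14.92
ee_pos: [0.5932, -0.1434, 0.1604]
eef_rot: [-0.705, 0.018, 0.709, 0.016]
force: [0.3, -0.8, -0.8]
finger_gap: 0.0481
time_s: 15.17
ee_pos: [0.5911, -0.1445, 0.1577]
eef_rot: [-0.703, 0.017, 0.71, 0.016]
force: [-0.5, 0.1, -0.5]
finger_gap: 0.0616
[ 0.59108702 -0.14448202  0.15765628] [ 0.59058089 -0.14487213  0.15768799]
```

View pics/w14.png

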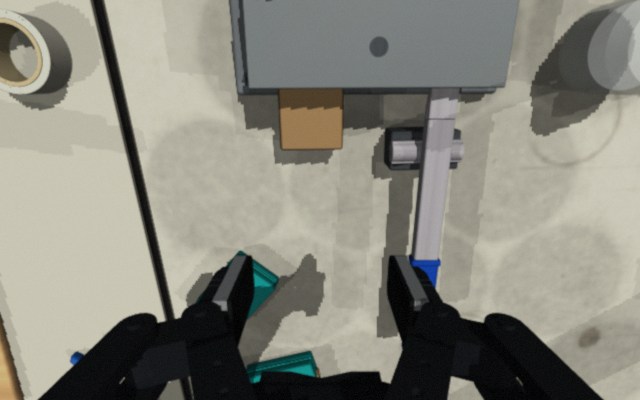

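Run:
```python
from h import *
import pickle
c,o=pickle.load(open('w14.pkl','rb'))
a=onplane(c,281.5,149,.038);b=onplane(c,341.5,149.5,.038);e=onplane(c,311,90,.038);m=(a+b)/2
print(a,b,np.linalg.norm(a-b),m,w2p(m),"edge dir",np.degrees(np.arctan2(*(a-b)[1::-1]))-90)
for z in(.05,.062,.066,.07):
    p,q=onplane(c,248,88,z),onplane(c,506,88,z);print(z,np.linalg.norm(p-q),w2p(p),w2p(q))
```

```text
[ 0.62761461 -0.11672446  0.038     ] [ 0.62502111 -0.16321348  0.038     ] 0.04656131164728754 [ 0.62631786 -0.13996897  0.038     ] [-0.10021984  0.04527243  0.038     ] edge dir -3.193066915396301
0.05 0.18042603790597994 [-0.05503287  0.08899919  0.05      ] [-0.05505215 -0.09142685  0.05      ]
0.062 0.17169057541860683 [-0.05494968  0.08657533  0.062     ] [-0.05496803 -0.08511524  0.062     ]
0.066 0.1687787545894824 [-0.05492195  0.08576738  0.066     ] [-0.05493999 -0.08301137  0.066     ]
0.07 0.16586693376035805 [-0.05489422  0.08495943  0.07      ] [-0.05491194 -0.0809075   0.07      ]
```

Run:
```python
from h import *
P=p2w(-.083,.0445,.013);print(P)
delta(P+[0,0,.05],down(-.05,0,-1));delta(P,down(-.05,0,-1))
```

```text
[ 0.64348239 -0.14154958  0.013     ]
shift cm [ 9.42 -0.6  -5.36] rot [ 0.002  0.01  -0.002] rows>=2.6
shift cm [14.41 -0.61 -5.41] rot [ 0.002  0.01  -0.002] rows>=3.7
```

```bash
python3 -m pendant '[[0.45,3,-0.6,-3,0,0,0],[0.45,6,-0.6,-5.4,0,0.01,0],[0.45,9.4,-0.6,-5.4,0,0.01,0],[0.45,9.4,-0.6,-5.4,0,0.01,0],[0.45,9.4,-0.6,-5.4,0,0.01,0]]'
python3 - <<'E'
from h import *
P=p2w(-.083,.0445,.013)
delta(P,down(-.05,0,-1))
cv2.imwrite('pics/w15.png',cams.camera('wrist'))
E
```

```text
time_s: 15.63
ee_pos: [0.642, -0.1417, 0.062]
eef_rot: [-0.705, 0.017, 0.708, 0.017]
force: [-0.8, -0.3, -0.2]
finger_gap: 0.0622
shift cm [ 4.9  -0.02 -0.16] rot [ 0.001  0.004 -0.001] rows>=1.2
```

View pics/w15.png

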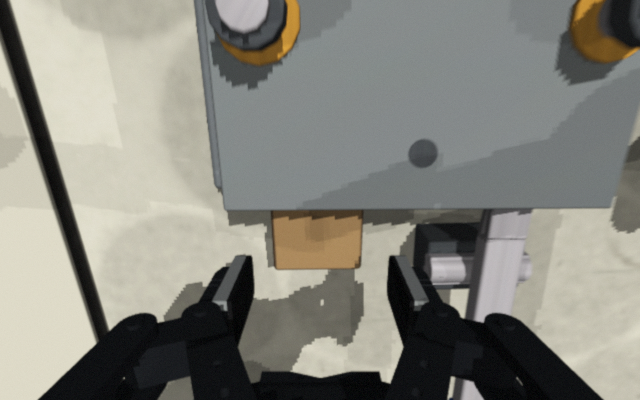

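Mould centred between the fingers (column 317 against 320). Going down, then closing.

```bash
python3 -m pendant '[[0.45,2.5,0,-0.1,0,0,0],[0.45,4.8,0,-0.15,0,0,0],[0.45,4.8,0,-0.15,0,0,0],[-1,4.8,0,-0.15,0,0,0],[-1,4.8,0,-0.15,0,0,0]]' 50; python3 -m pendant '[[-1,0,0,0,0,0,0],[-1,0,0,0,0,0,0]]' 50;python3 -c "
from h import *
cv2.imwrite('pics/w16.png',cams.camera('wrist'))
a=cams.camera('scene');cv2.imwrite('pics/s17.png',cv2.resize(a[160:270,270:420],None,fx=5,fy=5))"
```

```text
time_s: 16.1
ee_pos: [0.6482, -0.1426, 0.0191]
eef_rot: [0.709, -0.018, -0.705, -0.016]
force: [0.3, -0.3, -1.6]
finger_gap: 0.0488
time_s: 16.27
ee_pos: [0.6484, -0.1424, 0.0183]
eef_rot: [0.709, -0.018, -0.705, -0.016]
force: [0.3, -0.3, 0.5]
finger_gap: 0.0491
```

View pics/w16.png

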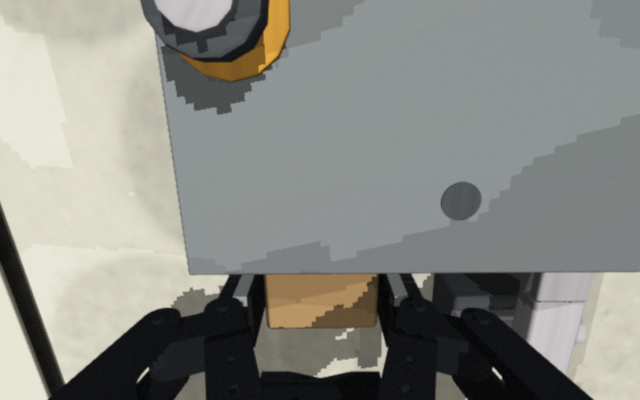

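View pics/s17.png

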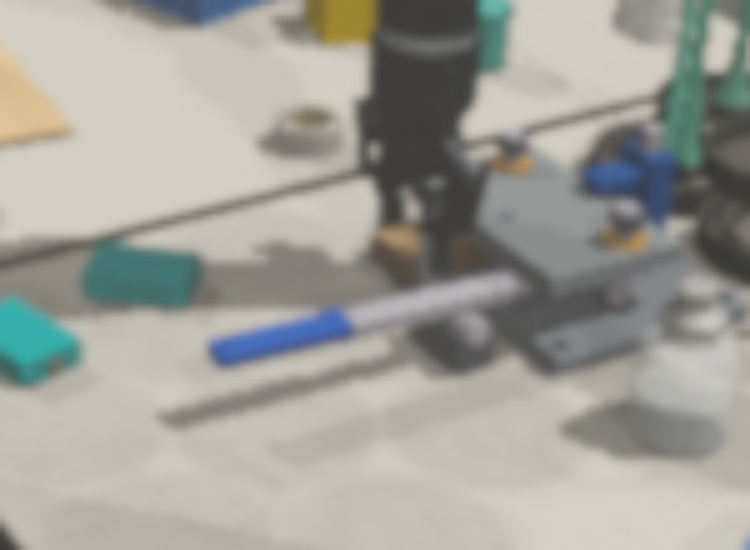

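```bash
python3 -m pendant '[[-1,-0.2,0,0.5,0,0,0],[-1,-0.3,0,1.5,0,0,0],[-1,-0.3,0,3.0,0,0,0],[-1,-0.3,0,4.5,0,0,0],[-1,-0.3,0,6.0,0,0,0]]' 60; python3 -m pendant '[[-1,0,0,0.5,0,0,0],[-1,0,0,0.5,0,0,0]]' 60;python3 -c "
from h import *
cv2.imwrite('pics/w17.png',cams.camera('wrist'))
a=cams.camera('scene');cv2.imwrite('pics/s18.png',cv2.resize(a[160:270,270:420],None,fx=5,fy=5))"
```

```text
time_s: 16.78
ee_pos: [0.5862, -0.1388, 0.0192]
eef_rot: [0.708, -0.018, -0.706, -0.016]
force: [-0.6, 0.9, -0.7]
finger_gap: 0.049
time_s: 16.95
ee_pos: [0.5808, -0.1385, 0.0191]
eef_rot: [0.707, -0.018, -0.707, -0.016]
force: [-0.0, -0.0, -1.7]
finger_gap: 0.0487
```

View pics/w17.png

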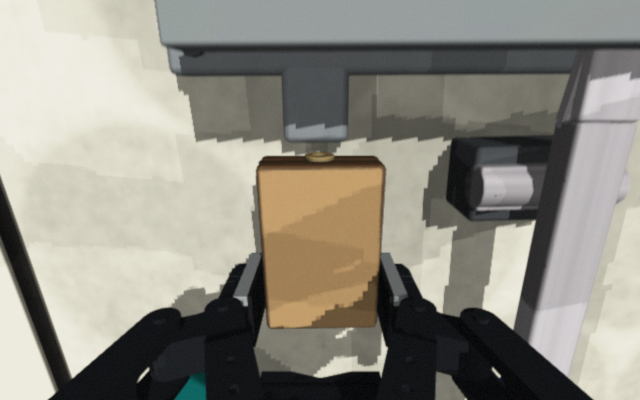

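View pics/s18.png

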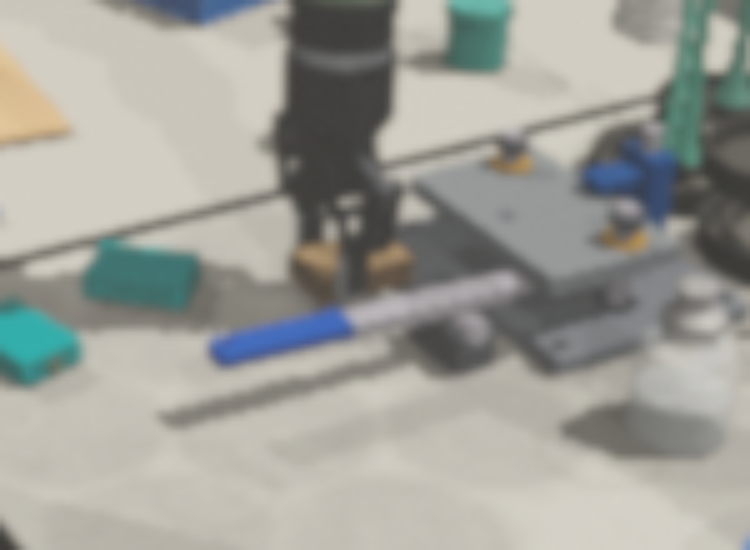

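```bash
python3 -m pendant '[[-1,-4,0,0,0,0,0],[-1,-8,-2,1,0,0,0],[-1,-10,-6,2,0,0,0],[-1,-10,-10,4,0,0,0],[-1,-10,-14,5,0,0,0]]' 60; python3 -c "
from h import *
delta([.437,.257,.12],down(-.07,0,-1))"
```

```text
time_s: 17.47
ee_pos: [0.5427, -0.0047, 0.1211]
eef_rot: [0.71, -0.018, -0.704, -0.016]
force: [0.0, 0.4, -1.0]
finger_gap: 0.0484
shift cm [ -0.06 -25.62  11.85] rot [ 0.021 -0.008 -0.003] rows>=6.8
```

```bash
python3 -m pendant '[[-1,0,-4,2,0.02,0,0],[-1,0,-8,4,0.02,0,0],[-1,0,-12,6,0.02,0,0],[-1,0,-16,8,0.02,0,0],[-1,0,-20,10,0.02,0,0]]' 60; python3 -m pendant '[[-1,0,-3,1,0,0,0],[-1,0,-5,1.5,0,0,0],[-1,0,-5,1.5,0,0,0],[-1,0,-5,1.5,0,0,0]]' 60; python3 -c "
from h import *
delta([.437,.257,.019],down(-.07,0,-1))
cv2.imwrite('pics/w18.png',cams.camera('wrist'))
cv2.imwrite('pics/t18.png',cv2.resize(cams.camera('top')[180:300,140:300],None,fx=5,fy=5))"
```

```text
time_s: 17.88
ee_pos: [0.4715, 0.075, 0.1185]
eef_rot: [0.708, 0.005, -0.706, -0.015]
force: [0.3, -0.4, -1.6]
finger_gap: 0.0487
time_s: 18.22
ee_pos: [0.4583, 0.097, 0.1197]
eef_rot: [0.708, 0.024, -0.706, -0.011]
force: [0.1, -0.6, -1.6]
finger_gap: 0.0488
shift cm [ 10.85 -15.52   1.85] rot [ 0.089 -0.001  0.05 ] rows>=4.6
```

View pics/w18.png

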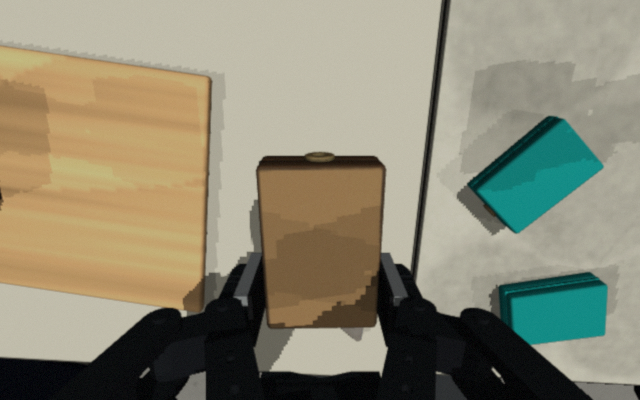

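View pics/t18.png

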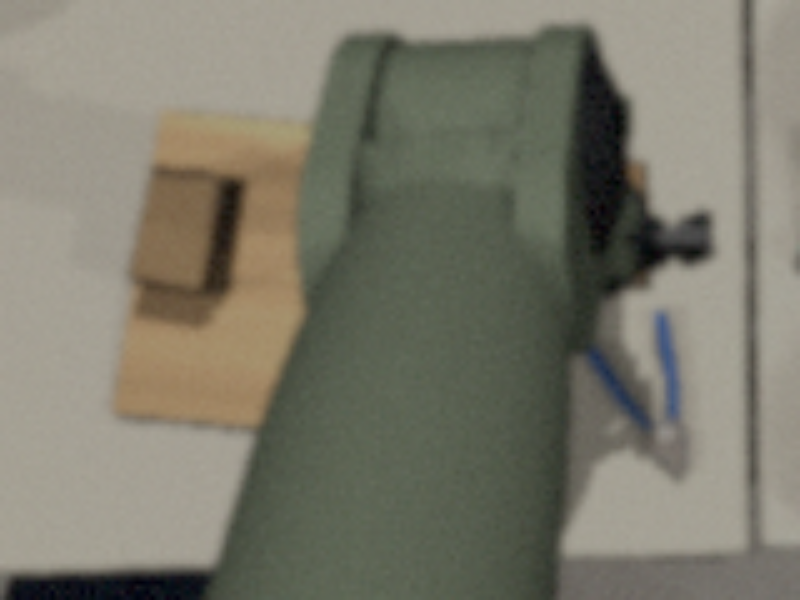

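```bash
python3 -c "
from h import *
o=bot.get_obs();print(o['joint_positions'].round(3),o['qvel'].round(3),o['ee_pos'])
M=R.from_quat(o['eef_rot']).as_matrix();print(M.round(3))"
```

```text
[ 0.017  0.287 -0.57   0.712  0.05   3.141] [-0.007  0.002 -0.003  0.002  0.001  0.002] [0.45845032 0.09644975 0.11961149]
[[ 0.002  0.018 -1.   ]
 [ 0.05  -0.999 -0.018]
 [-0.999 -0.049 -0.003]]
```

```bash
python3 -m pendant '[[-1,0,0,0,-0.1,0,0],[-1,0,0,0,-0.2,0,0],[-1,0,0,0,-0.2,0,0]]' 60;python3 -c "
from h import *
o=bot.get_obs();print(o['joint_positions'].round(3))
M=R.from_quat(o['eef_rot']).as_matrix();print(M.round(3))"
```

```text
time_s: 18.57
ee_pos: [0.4581, 0.0962, 0.1194]
eef_rot: [0.705, 0.095, -0.7, 0.06]
force: [0.2, 0.4, -1.3]
finger_gap: 0.0493
[ 0.016  0.287 -0.57   0.712  0.05   2.939]
[[ 0.001  0.217 -0.976]
 [ 0.05  -0.975 -0.217]
 [-0.999 -0.048 -0.012]]
```

```bash
python3 -c "
from h import *
delta([.439,.251,.12],down(.45,0,-1))"
```

```text
shift cm [  0.71 -15.51  -1.49] rot [-0.231 -0.018  0.047] rows>=3.7
```

```bash
python3 -m pendant '[[-1,0.3,-3,0,-0.1,0,0.02],[-1,0.5,-7,-0.5,-0.2,-0.01,0.04],[-1,0.7,-11,-1,-0.23,-0.018,0.047],[-1,0.7,-15.5,-1.5,-0.23,-0.018,0.047],[-1,0.7,-15.5,-1.5,-0.23,-0.018,0.047]]' 60;python3 -m pendant '[[-1,0,0,0,0,0,0],[-1,0,0,0,0,0,0]]' 60; python3 -c "
from h import *
print(bot.get_obs()['joint_positions'])
delta([.439,.251,.022],down(.45,0,-1))"
```

```text
time_s: 18.98
ee_pos: [0.4387, 0.2573, 0.1206]
eef_rot: [0.69, 0.16, -0.689, 0.157]
force: [0.2, -0.7, -0.9]
finger_gap: 0.049
time_s: 19.15
ee_pos: [0.4385, 0.251, 0.1198]
eef_rot: [-0.689, -0.157, 0.69, -0.157]
force: [-0.7, 0.2, -1.0]
finger_gap: 0.049
[ 3.74145443e-01  3.53588494e-01 -4.66712201e-01  7.52019950e-01
 -7.32634852e-04  3.06841154e+00]
shift cm [ 9.78  0.02 -0.06] rot [-0.003  0.002 -0.001] rows>=2.3
```

```bash
python3 -m pendant '[[-1,3,0,0,0,0,0],[-1,6,0,0,0,0,0],[-1,8.2,0,0,0,0,0],[-1,8.2,0,0,0,0,0]]' 60; python3 -c "
from h import *
delta([.439,.251,.022],down(.45,0,-1))
cv2.imwrite('pics/w19.png',cams.camera('wrist'))"
```

```text
time_s: 19.48
ee_pos: [0.4355, 0.2479, 0.0343]
eef_rot: [-0.687, -0.155, 0.693, -0.156]
force: [-0.9, -0.9, -1.6]
finger_gap: 0.0488
shift cm [ 1.23 -0.13 -0.46] rot [-0.006  0.009  0.   ] rows>=0.3
```

View pics/w19.png

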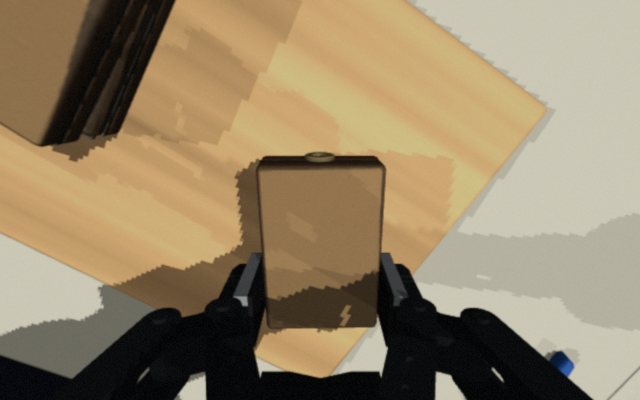

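```bash
python3 -c "
from h import *
c=cams.calibration('wrist')
a=onplane(c,548,107,.016);b=onplane(c,328,378,.016);print(a,b,np.linalg.norm(a-b))
m=onplane(c,321,240,.036+.018);print('mould top ctr',m)
e=(a-b)/np.linalg.norm(a-b);y=np.array([-e[1],e[0],0]);ctr=(a+b)/2+.115*y;d=m-ctr;print(ctr,d@e,d@y)"
```

```text
[0.54729096 0.18453993 0.016     ] [0.35925495 0.20608718 0.016     ] 0.18926654373717822
mould top ctr [0.45769801 0.25785206 0.054     ]
[0.46636525 0.30956587 0.016     ] -0.0027234825956515916 -0.05236431345091647
```

Position is good: mould middle at board (-3, -52) mm. Lowering to contact.

```bash
python3 -m pendant '[[-1,0.6,0,0,0,0,0],[-1,1.1,0,0,0,0,0],[-1,1.1,0,0,0,0,0],[-1,1.1,0,0,0,0,0]]' 60; python3 -m pendant '[[-1,0.2,0,0,0,0,0],[-1,0.2,0,0,0,0,0],[-1,0.2,0,0,0,0,0]]' 60; python3 -c "
from h import *
delta([.4355,.248,.0183],down(.45,0,-1))"
```

```text
time_s: 19.87
ee_pos: [0.439, 0.2512, 0.0278]
eef_rot: [0.69, 0.157, -0.689, 0.157]
force: [0.3, -0.2, -1.0]
finger_gap: 0.0487
time_s: 20.12
ee_pos: [0.4385, 0.2514, 0.0254]
eef_rot: [-0.689, -0.157, 0.69, -0.157]
force: [0.0, 0.6, -1.4]
finger_gap: 0.0489
shift cm [0.71 0.18 0.42] rot [-0.002  0.    -0.   ] rows>=0.2
```

```bash
python3 -m pendant '[[-1,0.3,0,0,0,0,0],[-1,0.4,0,0,0,0,0],[-1,0.4,0,0,0,0,0],[-1,0.4,0,0,0,0,0]]' 60; python3 -m pendant '[[-1,0.15,0,0,0,0,0],[-1,0.15,0,0,0,0,0],[-1,0.15,0,0,0,0,0]]' 60
```

```text
time_s: 20.45
ee_pos: [0.4382, 0.2513, 0.021]
eef_rot: [-0.689, -0.157, 0.69, -0.157]
force: [-0.5, 0.0, -2.2]
finger_gap: 0.049
time_s: 20.7
ee_pos: [0.4383, 0.2512, 0.0195]
eef_rot: [-0.689, -0.157, 0.69, -0.157]
force: [-0.4, 0.3, -1.0]
finger_gap: 0.0486
```

```bash
python3 -m pendant '[[-1,0.1,0,0,0,0,0],[-1,0.1,0,0,0,0,0],[-1,0.1,0,0,0,0,0]]' 60; python3 -m pendant '[[-1,0.1,0,0,0,0,0],[-1,0.1,0,0,0,0,0],[-1,0.1,0,0,0,0,0]]' 60
```

```text
time_s: 20.95
ee_pos: [0.4384, 0.2513, 0.0186]
eef_rot: [-0.689, -0.157, 0.69, -0.157]
force: [0.3, 0.2, -1.1]
finger_gap: 0.0489
time_s: 21.2
ee_pos: [0.4385, 0.2513, 0.0185]
eef_rot: [-0.689, -0.157, 0.69, -0.157]
force: [-2.5, -0.6, 8.9]
finger_gap: 0.0487
```

Contact (8.9 N). I'll release and rise.

```bash
python3 -m pendant '[[-1,-0.05,0,0,0,0,0],[-0.2,-0.05,0,0,0,0,0],[0.45,-0.05,0,0,0,0,0],[0.45,-0.05,0,0,0,0,0],[0.45,-0.05,0,0,0,0,0]]'; python3 -m pendant '[[0.45,-3,0,0,0,0,0],[0.45,-7,0,0,0,0,0],[0.45,-11,0,0,0,0,0],[0.45,-14,0,0,0,0,0],[0.45,-14,0,0,0,0,0]]'; python3 -c "
from h import *
cv2.imwrite('pics/w20.png',cams.camera('wrist'))
a=cams.camera('scene');cv2.imwrite('pics/s20.png',cv2.resize(a[130:280,210:430],None,fx=3.6,fy=3.6))"
```

```text
time_s: 21.62
ee_pos: [0.4385, 0.2513, 0.018]
eef_rot: [-0.689, -0.157, 0.69, -0.157]
force: [-0.4, -0.1, -1.1]
finger_gap: 0.0621
time_s: 22.03
ee_pos: [0.4425, 0.2529, 0.1642]
eef_rot: [0.693, 0.158, -0.686, 0.157]
force: [1.1, 0.9, -0.9]
finger_gap: 0.0622
```

View pics/w20.png

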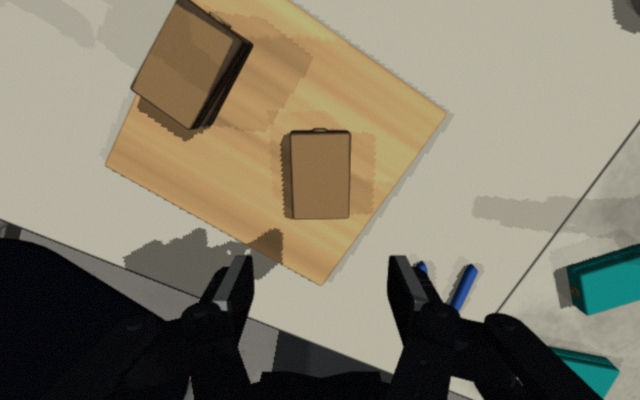

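View pics/s20.png

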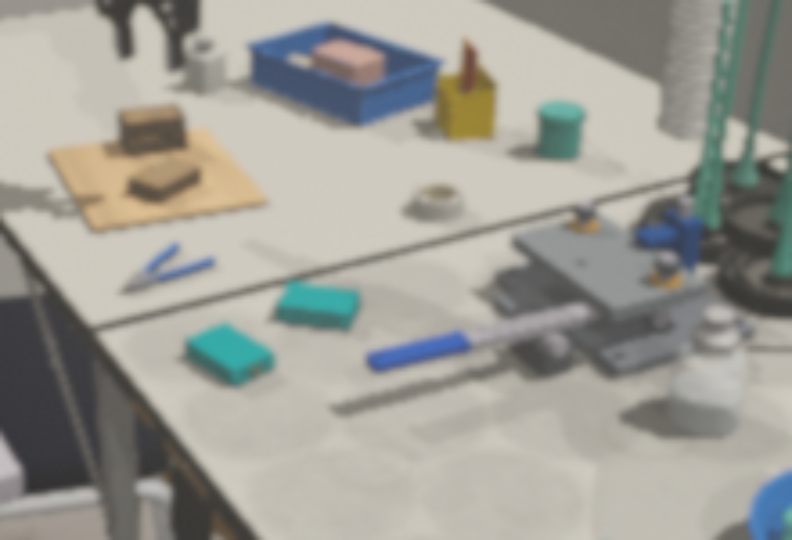

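The mould lies flat on the board at (320,175), clear of the stack. The plate stands up, nothing else appears moved, and the gripper is clear.

```bash
python3 -m pendant '[[0.45,0,0,0,0,0,0],[0.45,0,0,0,0,0,0]]'; python3 -c "
from h import *
print(bot.hand_in())"
```

```text
time_s: 22.3
ee_pos: [0.4374, 0.2509, 0.1565]
eef_rot: [-0.688, -0.157, 0.691, -0.157]
force: [0.5, -0.4, 0.2]
finger_gap: 0.062
the job is handed in; nothing more can be done
None
```

The job is done and handed in at 22.3 s. No verdict was reported, so what follows rests on my own checks.

**What I did:** I laid the pry bar over the fulcrum with its tip about 15 mm under the plate. I released it and pressed the handle down about 45 mm with the shut fingers until the force rose steeply at the stop. After I backed off, the plate stayed up on the pawl. I then drew the mould straight out and laid it on the free part of the board, and the bar was left resting on the fulcrum.

**Last checks:**
- **Plate:** it still stands up in the last scene picture.
- **Mould:** it lies flat on the board. I measured its middle just before lowering, at about x = -3, y = -52 mm in the board's frame. It was released on the board after an 8.9 N contact.
- **Bystanders:** the stack, bottle, tape roll and cutters look unmoved.
- **Gripper:** it was clear of everything, at z = 0.157 m.

**What failed or disagreed:**
- **Handle force:** I queued one step too many at the stop, so the force peaked at about 22 N, just over the 20 N guide. I estimate that as about 73 N at the tip, below the 95 N limit.
- **Bar height in the grip:** the wrist-camera estimate was about 5 mm off what contact with the crown later showed.
- **Carrying the mould:** the last joint reached its range limit on the way to the board. I turned the gripper, so the mould lies about 0.5 rad askew to the board's edges.

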